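Ram the ballast home in a model ship's keel tube

TASK

Swing the leaning clear ballast tube upright on its stiff hinge and let go so that it holds there, then drop in the steel slug first and the brass slug on top of it. Take the ramming rod by its wooden handle and push the slugs and the snug red plug under them down the tube until they bottom out, pressing them firmly home, then put the rod back upright in its wooden stand with the tube still upright. Leave the lifeboats, bell, sanding stick, paint jar and primer can where they are.

Things in the scene. Friction and masses are not known exactly. Their poses are not given: they have to be found in the camera images.
- stand: Dark iron tilting stand, fixed to the table: base plate 100 (x) by 110 (y) by 14 mm, two ears 26 mm wide rising to 96 mm, outer faces 30 mm (brass pivot caps 36 mm) from the centre along its y. Origin: centre of the underside. Its y axis is the hinge line of the clear tube between the ears; the hinge lies 80 mm above the origin.
- tube (a joint): Angle of the clear tube on its friction hinge (rad): 0 = upright, positive = its top leans towards the stand's +x axis. It stays where it is left; about 0.8 N m turns it (8 N at the mouth). Range -0.9 to 0.9. It starts leaning by 0.35 to 0.65 to the positive side. Upright means within 0.06 rad.
- tube_mouth (a point): Centre of the tube's top rim, 100 mm from the hinge line (180 mm above the table when upright); z points out along the tube, y along the hinge line. The tube is clear plastic, 27 mm outside, bore 21 mm; its top 12 mm flares to a funnel 39 mm outside and about 33 mm inside. The bore's floor is 135 mm below the rim.
- tube_cheeks (a point): Point on the tube's axis 87 mm from the hinge line, midway between two flat black cheeks on the tube's two sides along the hinge line (y). Each cheek is 30 mm wide and 26 mm high, its top edge level with the rim; 44 mm apart over their outer faces. Pinch them along y to swing the tube; they can turn between the fingers.
- plug (a joint): Depth (m) of the red plug, 12 mm thick, that sits snugly in the bore: 0 = its top face is 70 mm below the rim; it grows as the plug is pushed down, and stops dead on the tube's floor at 0.053 (top face then 123 mm below the rim). It slides against about 5 N of friction and stays where it is left. It starts between 0 and 0.018.
- steel_slug: Grey steel ballast slug, upright cylinder 17 mm across and 30 mm high, standing in the blue tray. Origin: centre of the underside.
- brass_slug: Yellow brass ballast slug, upright cylinder 17 mm across and 24 mm high, standing in the blue tray. Origin: centre of the underside.
- rod: Ramming rod standing upright in the wooden stand: steel rod 12 mm across and 97 mm long, above it a square wooden handle 24 by 24 mm, from 95 to 140 mm above the tip (total 140 mm); flats of the handle face its x and y axes. Origin: centre of the lower tip, z up along the rod. About 110 g.
- rod_stand: Dark wooden block 70 by 70 by 45 mm, fixed, with one round 16 mm hole, 38 mm deep, in the middle of its top, rim bevelled 3 mm. Origin: centre of the underside; the hole's floor is 7 mm above it.
- rod_rest (a point): Centre of the floor of the rod stand's hole, 7 mm above the table: where the rod's tip rests when the rod is put back.
- tray: Blue tray, fixed, 220 (x) by 150 (y) by 12 mm high, walls 4 mm, inner floor 4 mm above the table; holds the two slugs near its two x ends (either way round) and the two lifeboats in between, which lie along its y. Origin: centre of the underside.
- lifeboat_a: Olive plastic lifeboat about 68 by 22 by 19 mm lying in the tray, long along its x. Origin: centre of the underside. Leave it.
- lifeboat_b: The second olive lifeboat, the same. Leave it.
- bell: Pewter ship's bell 40 mm across, 44 mm high, standing mouth down. Origin: centre of the underside. Leave it.
- sanding_stick: Flat wooden sanding stick 140 by 18 by 6 mm lying on the table, long along its x. Origin: centre of the underside. Leave it.
- paint_jar: Small paint jar 38 mm across and 50 mm high. Origin: centre of the underside. Leave it.
- primer_can: Grey primer can 52 mm across and 150 mm high. Origin: centre of the underside. Leave it.
Not all that is in view belongs to the job. Several things have the shape of the rod; the one meant has the colours described above.

How it is judged:
On the way, in this order (a step that is already met when the one before it is completed fails the run):
1. the tube stands upright (within 0.06 rad) with the fingers off it (value of joint tube between -0.06 and 0.06 rad and contact force between the fingers and stand below 0.2 N), for 0.3 s.
2. the steel slug is in the tube, the brass one is not (z of steel_slug in the frame of tube_mouth below -0.055 m and horizontal distance between steel_slug and tube_mouth below 0.018 m and horizontal distance between brass_slug and tube_mouth above 0.02 m and value of joint tube between -0.06 and 0.06 rad), for 0.1 s.
3. the brass slug is in the tube on top of the steel one (z of brass_slug in the frame of tube_mouth below -0.03 m and horizontal distance between brass_slug and tube_mouth below 0.018 m and value of joint tube between -0.06 and 0.06 rad), for 0.1 s.
4. the plug is on the tube's floor (within 2 mm) with the rod pressing on the brass slug with more than 8 N (value of joint plug above 0.051 m and contact force between rod and brass_slug above 8 N), for 0.05 s.
At the end, for the whole second after the job is handed in: The tube is upright within 0.06 rad, the plug is on the tube's floor within 2 mm, the steel slug sits on it and the brass slug on the steel one (each within 5 mm of that height), and the rod is back in its stand, tip within 8 mm of the hole's floor and upright within 0.15 rad, at rest (value of joint tube between -0.06 and 0.06 rad and value of joint plug above 0.051 m and horizontal distance between each of steel_slug, brass_slug and tube_mouth below 0.018 m and z of steel_slug in the frame of tube_mouth between -0.128 and -0.118 m and z of brass_slug in the frame of tube_mouth between -0.098 and -0.088 m and distance between rod and rod_rest below 0.008 m and angle between rod's own z axis and vertical below 0.15 rad and linear speed of rod below 0.02 m/s); the robot touches nothing.
It fails at once if a bystander (lifeboat, bell, sanding stick, paint jar or primer can) is moved more than 15 mm (distance of any of lifeboat_a, lifeboat_b, bell, sanding_stick, paint_jar, primer_can from where it was at the start of the episode above 0.015 m).
It also fails if it takes over 72 s, if anything falls off the work surface, if the arm or the gripper's body presses on something with over 40 N, if the wrist force passes 120 N, or if a joint passes its speed limit or range.

ROBOT

A 6-joint arm with a two-finger parallel gripper is mounted at the origin on the work surface. World frame = base frame: x ahead of the robot, y to its left, z up, the work surface at z = 0. Lengths are in m, angles in rad, forces in N, time in s.
With the tool pointing down it reaches from about 0.425 to 0.95 m from the base axis. Payload 3.5 kg.
Tool frame: the origin (TCP) lies at the very end of the fingers, on their centre line; the grasp point (between the pads) lies 19 mm behind it; z points along the fingers, y is the direction in which the jaws open and shut (so a half turn about z gives the same grasp; the last joint's range is limited). The gripper opens to 85 mm and grips with 20 to 120 N. Pads are 22 mm wide; open, the fingers measure 114 mm over their backs; the gripper's body (76 mm by 85 mm) begins 54 mm behind the grasp point. The pads swing forward as they close: fully open they stand 13 mm farther back than shut.
Start: joints at [-1.458, 0.286, 1.577, -0, 1.279, -0.15], TCP at [0.175, -0.652, 0.231] pointing down, gripper open.
Joint ranges: [-2.77, 2.77], [-0.9, 2.22], [0.21, 2.48], [-1.53, 4.67], [0.24, 2.81], [-2.84, 2.84]. Speed limits (rad/s): [2.79, 2.79, 3.14, 3.14, 3.14, 3.14].

INTERFACE

Orientations are given as a unit quaternion [x, y, z, w].
In Python, from plant import get_state, read_camera, sign_off gives the robot as it stands.
- The arm moves only by the tool step_arm, never from a script. Its argument "targets" is a list that holds one entry, the list of rows, each a list of 5 numbers: the opening, from 0 (shut) to 1 (fully open), then the shift along the tool's x, y, z each as a share of 4 cm, from -1 to 1, then the turn about the tool's z as a share of 5 degrees, from -1 to 1. A call has 1 to 10 rows; each row shifts and turns the commanded pose from where the row before left it, along the tool's axes as they then stand; what a row does not reach is not made up. A row lasts 1/12 s, in which the tool goes at most 41.7 mm and 7.16 degrees, less where a joint would pass 70% of its speed; a pose out of reach is approached as far as the arm can. A call with a number of a shift or a turn outside -1 to 1 is refused whole. A call with a gripper value outside its range is refused whole. The fingers move at their own pace and stop on an object; "squeeze" is the grip in N (left out, the last holds). Time passes only in rows, so rows that do not move let the fingers close. It gives the time, the measured TCP pose, the force and the opening at its end, in the units of the state.
- get_state(): the state, without advancing time (a new reading comes with each control period).
- read_camera(name): name is "side" or "top" or "wrist"; returns a dict with "pixels" (420x560x3 uint8, red, green, blue), "range_z" (420x560 float32, m along the optical axis (not along the pixel's ray), 0 where there is no reading), "mtx" (3x3 intrinsics, pixels), "rvec" (rotation vector, rad) and "tvec" (3), from world to camera coordinates, as OpenCV has them. Camera axes: x right, y down, z forward; pixel columns grow to the right and rows downward; lengths in m; the calibration is good to about 2 mm. A picture is of the moment at which its call begins.
- sign_off(): hands the job in, once; it reports no verdict.
The state is a dict: "time": time; "qpos": joint angles; "dq": joint speeds; "joint_efforts": joint torques, N m; "eef_pos": TCP position; "tcp_rot": TCP orientation; "contact_force": force on the tool from outside, world axes, zero at the start; "wrist_torque": the same for the moment, N m; "opening": opening from 0.0 (shut) to 1.0 (fully open).
Only numpy, scipy, OpenCV 4.12 (cv2) and the standard library are available. Lean on these libraries where they do the work, as an engineer would, in place of code of your own. Each camera call takes 0.05 s, during which the arm holds its last target.

## Working session

There is one attempt and no reset: what is moved stays moved. The work goes in short steps, Python scripts to look and compute and a tool call to move; the robot and the scene stay as the last step left them, time stands still between calls to the robot, and variables do not carry over. Pictures are saved under pics/ and viewed, and the job is handed in when it is done.

Besides the shell and the picture viewer there is one more tool, called by a JSON object that holds its "method" and its "body", one argument or row to a line. step_arm: Moves the arm, as the interface text tells. Shift numbers are shares of 4 cm and turn numbers shares of 5 degrees, none past 1 either way. Its arguments: {"type":"object","properties":{"targets":{"type":"array"},"squeeze":{"type":"number"}},"required":["targets"]}

```bash
ls; mkdir -p pics
python3 - <<'E'
from plant import *
import cv2
print(get_state())
for n in ["side","top","wrist"]:
    c=read_camera(n); cv2.imwrite(f"pics/{n}0.png",c["pixels"][:,:,::-1]); print(n,c["mtx"].tolist(),c["rvec"],c["tvec"])
E
```

```text
pics
{'time': 0.0, 'qpos': array([-1.45798664e+00,  2.87206582e-01,  1.57821393e+00, -2.62855610e-06,
        1.27862339e+00, -1.50038355e-01]), 'dq': array([ 0.00040433, -0.00048713,  0.00103064, -0.00067491,  0.00066863,
       -0.00093589]), 'joint_efforts': array([-1.20991659e-03, -4.05977476e+01, -2.92629129e+01, -2.32163411e-04,
        5.80382664e-03,  8.83711749e-06]), 'eef_pos': array([ 0.17531213, -0.65113314,  0.22989993]), 'tcp_rot': array([ 9.91375492e-01,  1.31046293e-01,  2.15549274e-05, -1.22543322e-03]), 'contact_force': array([ 0.39420272, -0.4378491 , -0.43570821]), 'wrist_torque': array([ 0.02257925, -0.00868337,  0.00810667]), 'opening': 0.9995094006711148}
side [[384.7343393812122, 0.0, 279.3181185917582], [0.0, 384.7343393812122, 214.7810890032263], [0.0, 0.0, 1.0]] [ 0.76063756 -2.67715306  1.00384402] [0.46143159 0.30504567 0.73911139]
top [[475.91981868623697, 0.0, 276.8659438988412], [0.0, 475.91981868623697, 209.4440183611416], [0.0, 0.0, 1.0]] [ 2.15819756 -2.16994029  0.11832312] [0.00594636 0.55947676 1.09321809]
wrist [[312.55570057319864, 0.0, 280.6705301735626], [0.0, 312.55570057319864, 207.67094004727525], [0.0, 0.0, 1.0]] [-2.28732051  1.75345776  0.27811174] [-0.67386787 -0.0399312   0.38082424]
```

View pics/side0.png

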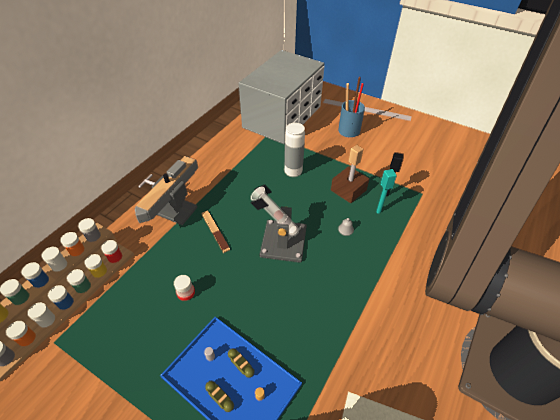

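View pics/top0.png

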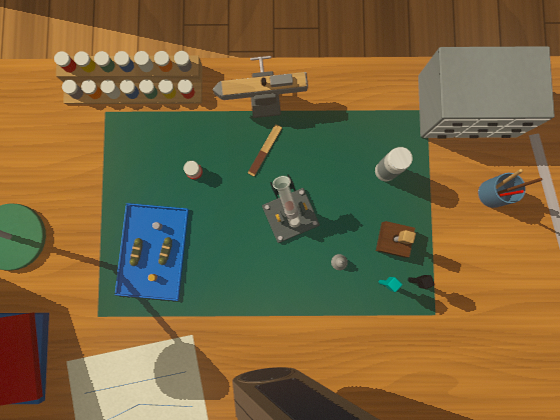

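View pics/wrist0.png

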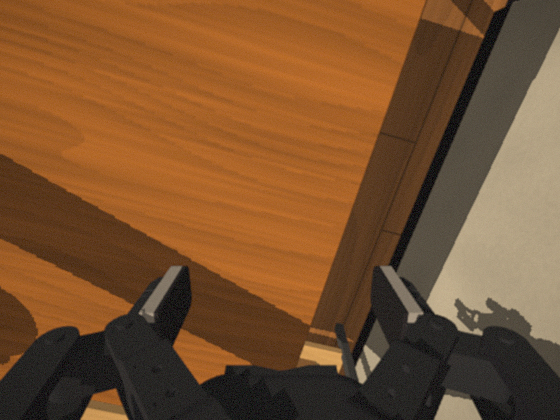

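The top view shows +x up and +y left. The stand is at about (290,215) with the tube leaning up and left, the rod stand at (397,238), the steel slug at (156,226) and the brass slug at (152,278). Next I'll measure them.

```bash
cat > h.py <<'E'
import numpy as np, cv2
from plant import *
from scipy.spatial.transform import Rotation as R
def grab(n,save=None):
    c=read_camera(n); 
    M=cv2.Rodrigues(np.array(c["rvec"]))[0]; t=np.array(c["tvec"]).ravel(); K=np.array(c["mtx"])
    d=c["range_z"]; v,u=np.mgrid[0:420,0:560]
    P=np.stack([(u-K[0,2])/K[0,0]*d,(v-K[1,2])/K[1,1]*d,d],-1)
    W=(P-t)@M; W[d==0]=np.nan
    c.update(W=W,M=M,t=t,K=K)
    if save: cv2.imwrite(save,c["pixels"][:,:,::-1])
    return c
def ray(c,u,v,z):
    d=c["M"].T@np.array([(u-c["K"][0,2])/c["K"][0,0],(v-c["K"][1,2])/c["K"][1,1],1]); o=-c["M"].T@c["t"]
    return o+d*(z-o[2])/d[2]
def proj(c,p):
    q=c["M"]@np.array(p)+c["t"]; q=c["K"]@q; return q[:2]/q[2]
def crop(c,x0,y0,x1,y1,f,name):
    cv2.imwrite(name,cv2.resize(c["pixels"][y0:y1,x0:x1,::-1],None,fx=f,fy=f,interpolation=cv2.INTER_CUBIC))
E
python3 - <<'E'
from h import *
c=grab("top"); s=grab("side")
np.savez("d0.npz",top=c["W"],side=s["W"],tp=c["pixels"],sp=s["pixels"])
crop(c,240,160,350,260,7,"pics/t1.png")
crop(c,370,210,440,300,7,"pics/t2.png")
crop(c,105,195,200,305,6,"pics/t3.png")
crop(s,230,140,430,270,4,"pics/s1.png")
W=c["W"]
for n,(x0,y0,x1,y1) in dict(tube=(268,172,300,225),rodst=(375,218,420,260),steel=(148,218,164,234),brass=(144,270,160,286)).items():
    w=W[y0:y1,x0:x1].reshape(-1,3); print(n,np.isnan(w).sum(),np.nanpercentile(w[:,2],[1,10,50,90,99]).round(3))
o=-c["M"].T@c["t"];print(o, -s["M"].T@s["t"])
E
```

```text
tube 12 [-0.002  0.001  0.02   0.153  0.17 ]
rodst 21 [-0.003 -0.     0.039  0.108  0.149]
steel 3 [0.    0.002 0.005 0.034 0.037]
brass 6 [-0.001  0.002  0.005  0.029  0.032]
[0.43566559 0.00196616 1.14820165] [0.26559058 0.46145089 0.7541766 ]
```

View pics/t1.png

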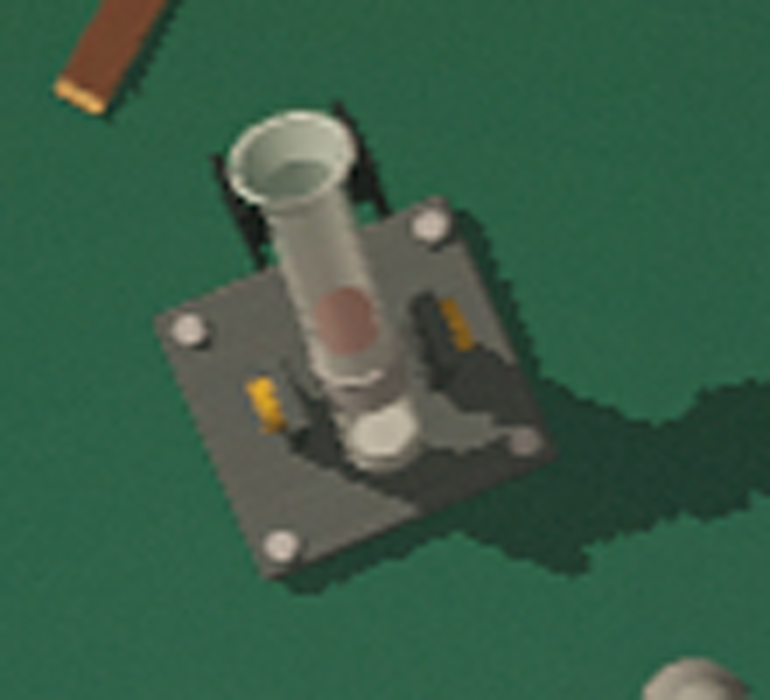

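View pics/t2.png

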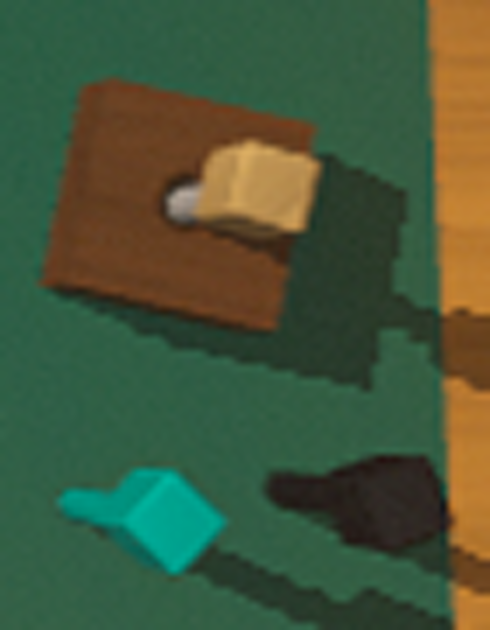

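View pics/t3.png

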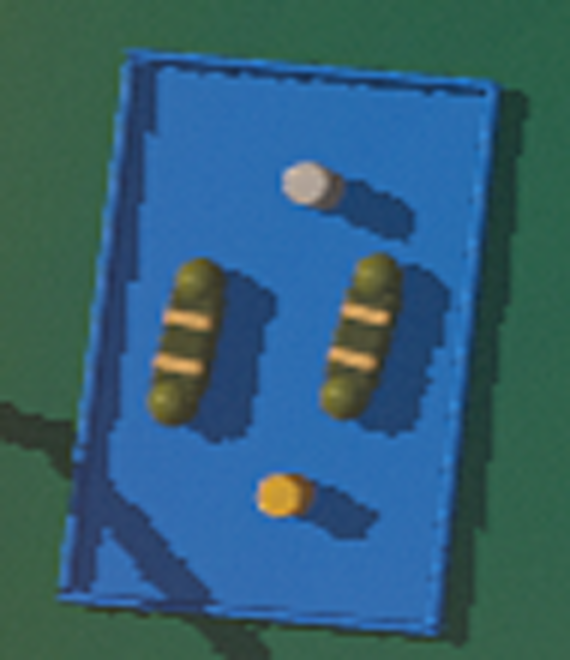

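View pics/s1.png

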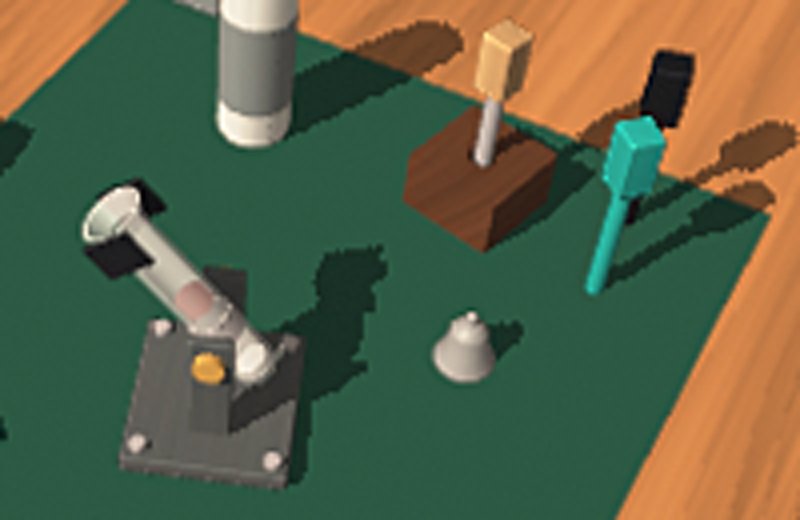

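Run:
```python
from h import *
c=grab("top"); W=c["W"]
def cp(x,y,x0,y0,f,z): return ray(c,x0+(x+.5)/f-.5,y0+(y+.5)/f-.5,z)
C=np.array([cp(x,y,240,160,7,.014) for x,y in [(155,320),(435,200),(555,455),(268,578)]])
m=C.mean(0); print("stand",m.round(4)); e=[C[i]-C[(i+1)%4] for i in range(4)]; print([ (np.linalg.norm(v).round(4),np.degrees(np.arctan2(v[1],v[0])).round(1)) for v in e])
# bolts
B=np.array([cp(x,y,240,160,7,.018) for x,y in [(190,330),(432,223),(525,440),(282,545)]]); print("bolts",B.mean(0).round(4),[(np.linalg.norm(B[i]-B[(i+1)%4]).round(4),np.degrees(np.arctan2(*(B[i]-B[(i+1)%4])[1::-1])).round(1)) for i in range(4)])
print("caps",cp(265,403,240,160,7,.08).round(4),cp(457,324,240,160,7,.08).round(4))
for z in (.16,.165,.17): print("mouth",z,cp(292,160,240,160,7,z).round(4))
print("steel",cp(306,183,105,195,6,.034).round(4),"brass",cp(278,495,105,195,6,.028).round(4))
# depth-based slugs
for n,(x0,y0,x1,y1),zmin in [("steel",(148,218,164,234),.028),("brass",(144,270,160,286),.022),("handle",(390,220,425,250),.138),("rodblk",(372,215,420,262),.04)]:
    w=W[y0:y1,x0:x1]; k=(w[...,2]>zmin)
    if n=="rodblk": k&=(w[...,2]<.05)
    p=w[k]; r=cv2.minAreaRect((p[:,:2]*1000).astype(np.float32)); print(n,k.sum(),p.mean(0).round(4),r)
crn=[cp(x,y,370,210,7,.045) for x,y in [(85,85),(316,127),(275,330),(42,285)]]; crn=np.array(crn);print("blk",crn.mean(0).round(4),[(np.linalg.norm(crn[i]-crn[(i+1)%4]).round(4),np.degrees(np.arctan2(*(crn[i]-crn[(i+1)%4])[1::-1])).round(1)) for i in range(4)])
q=[proj(c,(0,0,0))]
# tray corners, lifeboats, heights of others
for n,u,v in [("can",398,157),("bell",340,261),("jar",192,168)]: print(n,W[v,u].round(3))
```

```text
stand [ 0.548  -0.0285  0.014 ]
[(np.float64(0.1048), np.float64(113.1)), (np.float64(0.0969), np.float64(24.4)), (np.float64(0.1065), np.float64(-67.1)), (np.float64(0.0965), np.float64(-156.6))]
bolts [ 0.5488 -0.0298  0.018 ] [(np.float64(0.0907), np.float64(113.7)), (np.float64(0.0809), np.float64(22.4)), (np.float64(0.0901), np.float64(-67.0)), (np.float64(0.0798), np.float64(-157.2))]
caps [0.5366 0.0017 0.08  ] [ 0.5619 -0.0604  0.08  ]
mouth 0.16 [ 0.6023 -0.0068  0.16  ]
mouth 0.165 [ 0.6014 -0.0068  0.165 ]
mouth 0.17 [ 0.6006 -0.0067  0.17  ]
steel [0.5238 0.2878 0.034 ] brass [0.4027 0.2975 0.028 ]
steel 44 [0.5237 0.2884 0.0342] ((523.92333984375, 288.7549743652344), (14.510575294494629, 15.901998519897461), 2.80838680267334)
brass 44 [0.4028 0.2972 0.0281] ((402.8070373535156, 297.1143493652344), (14.524994850158691, 14.934728622436523), 4.979862689971924)
handle 138 [ 0.4882 -0.2723  0.1471] ((488.275390625, -273.3923034667969), (24.686094284057617, 23.514118194580078), 75.60164642333984)
rodblk 726 [ 0.4868 -0.2682  0.0457] ((488.4472351074219, -273.2068176269531), (71.19912719726562, 70.45697784423828), 76.75949096679688)
blk [ 0.4874 -0.2708  0.045 ] [(np.float64(0.0775), np.float64(79.3)), (np.float64(0.0688), np.float64(-13.4)), (np.float64(0.0778), np.float64(-101.3)), (np.float64(0.0681), np.float64(166.3))]
can [ 0.657 -0.256  0.152]
bell [ 0.438 -0.142  0.046]
jar [0.656 0.201 0.05 ]
```

The stand is at about (0.549,-0.0295) with a yaw of about 23°. The tube leans about 0.6 rad, so the cheeks are near (0.595,-0.010,0.151). I'll move above the cheeks.

{"method": "step_arm", "body": {
  "targets": [
    [[1, 0, 0, 0, -0.8], [1, 0, 0, 0, -0.8], [1, 0.79, -0.53, 0, 0], [1, 0.79, -0.53, 0, 0], [1, 0.79, -0.53, 0, 0], [1, 0.79, -0.53, 0, 0], [1, 0.79, -0.53, 0, 0], [1, 0.79, -0.53, 0, 0], [1, 0.79, -0.53, 0, 0], [1, 0.79, -0.53, 0, 0]]
  ],
  "squeeze": 40
}}

```text
time: 1.13
eef_pos: [0.3422, -0.3951, 0.2314]
tcp_rot: [0.98, 0.2, 0.0, 0.0]
contact_force: [0.0, 0.1, -0.4]
opening: 1.002
```

{"method": "step_arm", "body": {
  "targets": [
    [[1, 0.79, -0.53, 0, 0], [1, 0.79, -0.53, 0, 0], [1, 0.79, -0.53, 0, 0], [1, 0.79, -0.53, 0, 0], [1, 0.79, -0.53, 0, 0], [1, 0.79, -0.53, 0, 0], [1, 0.79, -0.53, 0, 0], [1, 0.79, -0.53, 0, 0], [1, 0.79, -0.53, 0, 0], [1, 0, 0, 0, 0]]
  ]
}}

```text
time: 1.97
eef_pos: [0.5308, -0.1047, 0.2316]
tcp_rot: [0.979, 0.203, 0.001, -0.001]
contact_force: [-0.7, -0.1, -0.4]
opening: 1.0
```

```bash
cat >> h.py <<'E'
def delta(goal,yaw=None):
    s=get_state(); Rm=R.from_quat(s["tcp_rot"]).as_matrix(); y=np.degrees(np.arctan2(Rm[1,0],Rm[0,0]))
    print("t",s["time"],"tcp",s["eef_pos"].round(4),"yaw",y.round(1),"F",s["contact_force"].round(1),"op",round(s["opening"],3),"q",s["qpos"].round(2))
    if yaw is not None: print("turn units",round(-(yaw-y)/5,2)); 
    for nm,yy in (("now",y),("after",yaw)):
        if yy is None: continue
        a=np.radians(yy); x=np.array([np.cos(a),np.sin(a),0]); t=np.array([np.sin(a),-np.cos(a),0]); d=np.array(goal)-s["eef_pos"]
        print(nm,"units",(np.array([d@x,d@t,-d[2]])/.04).round(2))
E
python3 - <<'E'
from h import *
delta((.595,-.010,.231),23)
c=grab("wrist","pics/w1.png"); t=grab("top");
E
```

```text
t 1.9667 tcp [ 0.5308 -0.1047  0.2316] yaw 23.4 F [-0.7 -0.1 -0.4] op 1.0 q [-0.38 -0.01  1.91  0.    1.24  0.78]
turn units 0.08
now units [ 2.41 -1.54  0.01]
after units [ 2.4  -1.55  0.01]
```

View pics/w1.png

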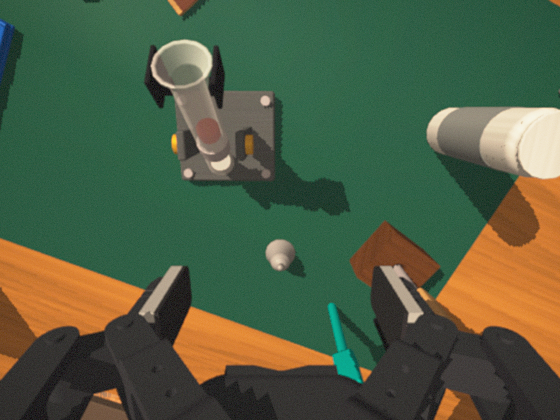

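The wrist view shows the stand square to the tool, with the mouth at (183,65) and its cheeks on either side. I'll go above it and check.

{"method": "step_arm", "body": {
  "targets": [
    [[1, 0.8, -0.52, 0, 0.1], [1, 0.8, -0.52, 0, 0], [1, 0.8, -0.52, 0, 0], [1, 0, 0, 0, 0]]
  ]
}}

```text
time: 2.4
eef_pos: [0.5948, -0.0124, 0.2314]
tcp_rot: [0.98, 0.197, 0.001, -0.001]
contact_force: [-1.0, 0.3, -0.5]
opening: 1.0
```

Run:
```python
from h import *
delta((.595,-.010,.132),23)
c=grab("wrist","pics/w2.png")
print([proj(c,p).round(0) for p in [(.6015,-.0068,.162),(.5947,-.0101,.151),(.549,-.0295,.08)]])
```

```text
t 2.4 tcp [ 0.5948 -0.0124  0.2314] yaw 22.7 F [-1.   0.3 -0.5] op 1.0 q [-0.19  0.11  1.78  0.    1.25  0.98]
turn units -0.06
now units [ 0.03 -0.05  2.48]
after units [ 0.03 -0.05  2.48]
[array([277., 210.]), array([278., 215.]), array([279., 238.])]
```

View pics/w2.png

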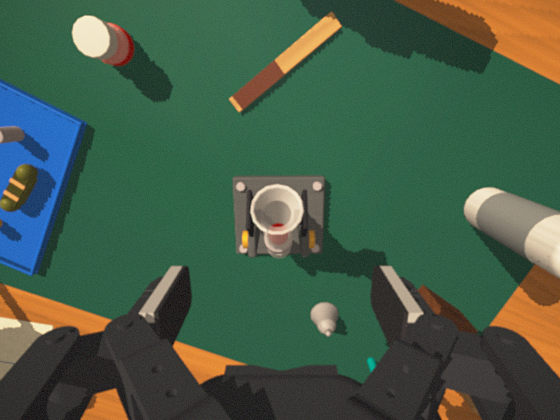

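The rim centre (277,210) matches my model exactly. Descending and pinching now.

{"method": "step_arm", "body": {
  "targets": [
    [[1, 0.02, -0.05, 0.5, 0], [1, 0, 0, 0.7, 0], [1, 0, 0, 0.7, 0], [1, 0, 0, 0.6, 0], [1, 0, 0, 0, 0]]
  ]
}}

```text
time: 2.87
eef_pos: [0.5882, -0.0145, 0.1251]
tcp_rot: [0.981, 0.194, -0.006, -0.002]
contact_force: [-0.5, -0.0, -1.8]
opening: 1.0
```

{"method": "step_arm", "body": {
  "targets": [
    [[0.3, 0, 0, 0, 0], [0.3, 0, 0, 0, 0], [0.3, 0, 0, 0, 0], [0.3, 0, 0, 0, 0], [0.3, 0, 0, 0, 0], [0.3, 0, 0, 0, 0]]
  ],
  "squeeze": 40
}}

```text
time: 3.37
eef_pos: [0.593, -0.01, 0.1349]
tcp_rot: [0.981, 0.195, 0.001, -0.003]
contact_force: [-5.2, 8.2, 7.1]
opening: 0.509
```

Run:
```python
from h import *
delta((.595,-.010,.132),23)
```

```text
t 3.3667 tcp [ 0.593  -0.01    0.1349] yaw 22.5 F [-5.2  8.2  7.1] op 0.509 q [-0.19  0.21  1.86  0.01  1.08  0.98]
turn units -0.1
now units [0.05 0.02 0.07]
after units [0.05 0.02 0.07]
```

{"method": "step_arm", "body": {
  "targets": [
    [[0.3, -0.19, 0, -0.11, 0], [0.3, -0.19, 0, -0.1, 0], [0.3, -0.21, 0, -0.07, 0], [0.3, -0.21, 0, -0.06, 0], [0.3, -0.21, 0, -0.03, 0], [0.3, -0.21, 0, -0.01, 0], [0.3, 0, 0, 0, 0], [0.3, 0, 0, 0, 0], [0.3, 0, 0, 0, 0]]
  ]
}}

```text
time: 4.12
eef_pos: [0.5504, -0.0282, 0.1491]
tcp_rot: [0.981, 0.195, 0.005, -0.003]
contact_force: [4.6, 11.8, -1.6]
opening: 0.507
```

Run:
```python
from h import *
delta((.549,-.0295,.150),23)
c=grab("wrist","pics/w3.png"); s=grab("side"); crop(s,230,140,430,270,4,"pics/s3.png")
```

```text
t 4.1167 tcp [ 0.5504 -0.0282  0.1491] yaw 22.5 F [ 4.6 11.8 -1.6] op 0.507 q [-0.24  0.09  1.96  0.01  1.08  0.93]
turn units -0.1
now units [-0.05  0.02 -0.02]
after units [-0.05  0.02 -0.02]
```

View pics/s3.png

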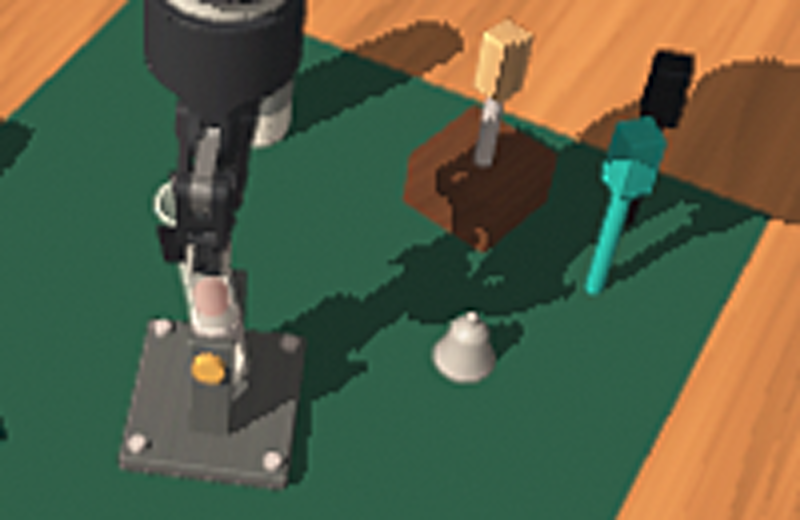

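The side view shows the tube still leaning, with the mouth visible behind the finger at about (168,205). I'll check the wrist view.

View pics/w3.png

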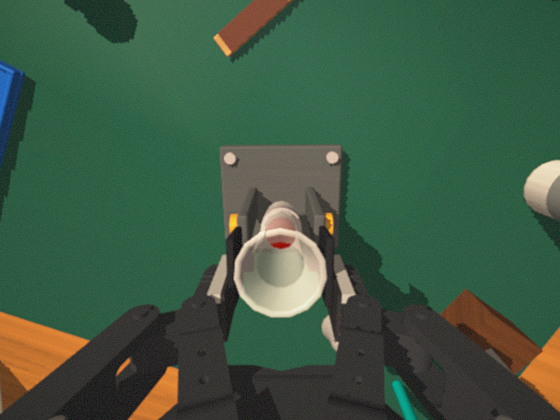

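Run:
```python
from h import *
c=grab("wrist"); crop(c,180,180,380,330,4,"pics/w3c.png")
t=grab("top"); crop(t,230,150,350,250,6,"pics/t3b.png")
```

```text
(no output)
```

View pics/t3b.png

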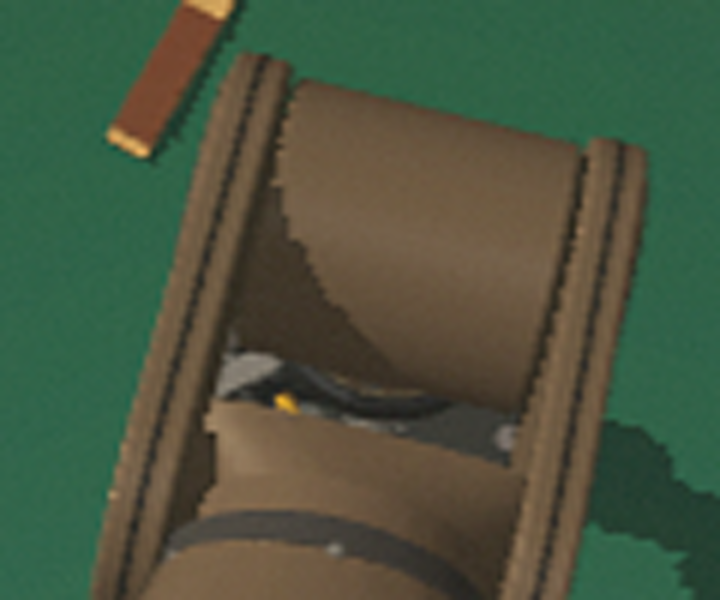

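Run:
```python
from h import *
c=grab("wrist")
print("t",get_state()["time"])
p=ray(c,281,272,.179); d=p[:2]-np.array([.549,-.0295]); a=np.radians(23); print(p, d@[np.cos(a),np.sin(a)],d@[-np.sin(a),np.cos(a)])
for th in (-.1,0,.1,.2,.3):
  q=np.array([.549,-.0295,.08])+.1*np.array([np.sin(th)*np.cos(a),np.sin(th)*np.sin(a),np.cos(th)]); print(th,proj(c,q).round(0))
for q in [(.549,-.0295,.014)]:
  for sx in (-.05,.05):
    print(proj(c,(q[0]+sx*np.cos(a),q[1]+sx*np.sin(a),.014)).round(0))
```

```text
t 4.3667
[ 0.5633845  -0.02295392  0.179     ] 0.015798756460355723 0.00040523174919298026
-0.1 [282. 326.]
0 [282. 307.]
0.1 [282. 285.]
0.2 [282. 262.]
0.3 [282. 238.]
[282. 249.]
[282. 145.]
```

The rim centre at (281,272) gives a lean of about 0.157 rad, so I'll move another ~13.5 mm.

{"method": "step_arm", "body": {
  "targets": [
    [[0.3, -0.12, 0, -0.02, 0], [0.3, -0.12, 0, 0, 0], [0.3, -0.11, 0, 0, 0], [0.3, 0, 0, 0, 0], [0.3, 0, 0, 0, 0], [0.3, 0, 0, 0, 0]]
  ]
}}

```text
time: 4.87
eef_pos: [0.5378, -0.0335, 0.1491]
tcp_rot: [0.981, 0.195, 0.006, -0.003]
contact_force: [7.3, 12.1, -4.4]
opening: 0.51
```

Run:
```python
from h import *
delta((.549,-.0295,.150),23)
c=grab("wrist","pics/w4.png"); a=np.radians(23)
for th in (-.1,0,.1,.2,.3):
  q=np.array([.549,-.0295,.08])+.1*np.array([np.sin(th)*np.cos(a),np.sin(th)*np.sin(a),np.cos(th)]); print(th,proj(c,q).round(0))
```

```text
t 4.8667 tcp [ 0.5378 -0.0335  0.1491] yaw 22.5 F [ 7.3 12.1 -4.4] op 0.51 q [-0.26  0.07  1.99  0.01  1.08  0.92]
turn units -0.11
now units [ 0.3   0.01 -0.02]
after units [ 0.3   0.02 -0.02]
-0.1 [282. 298.]
0 [282. 278.]
0.1 [282. 255.]
0.2 [282. 230.]
0.3 [281. 205.]
```

View pics/w4.png

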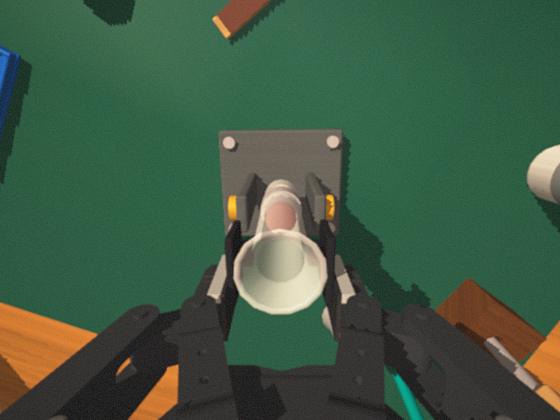

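Lean is now about 0.03 rad. I'll nudge 3 mm more, then release and lift.

{"method": "step_arm", "body": {
  "targets": [
    [[0.3, -0.08, 0, 0, 0], [0.3, 0, 0, 0, 0], [0.3, 0, 0, 0, 0], [1, 0, 0, 0, 0], [1, 0, 0, 0, 0], [1, 0, 0, 0, 0], [1, 0, 0, 0, 0], [1, 0, 0, 0, 0], [1, 0, 0, 0, 0]]
  ]
}}

```text
time: 5.67
eef_pos: [0.5321, -0.0387, 0.1477]
tcp_rot: [0.981, 0.195, 0.0, 0.0]
contact_force: [-1.0, -0.3, -0.1]
opening: 0.994
```

{"method": "step_arm", "body": {
  "targets": [
    [[1, 0, 0, -0.7, 0], [1, 0, 0, -0.7, 0], [1, 0, 0, -0.7, 0], [1, 0, 0, 0, 0]]
  ]
}}

```text
time: 6.0
eef_pos: [0.5352, -0.0394, 0.2385]
tcp_rot: [0.981, 0.195, 0.005, 0.003]
contact_force: [0.5, 0.7, 0.5]
opening: 1.004
```

Run:
```python
from h import *
delta((.524,.288,.25),0)
c=grab("wrist","pics/w5.png"); a=np.radians(23); s=grab("side"); crop(s,230,140,430,270,4,"pics/s5.png")
for th in (-.1,0,.1,.2,.3):
  q=np.array([.549,-.0295,.08])+.1*np.array([np.sin(th)*np.cos(a),np.sin(th)*np.sin(a),np.cos(th)]); print(th,proj(c,q).round(0),proj(s,q))
```

```text
t 6.0 tcp [ 0.5352 -0.0394  0.2385] yaw 22.5 F [0.5 0.7 0.5] op 1.004 q [-0.26 -0.03  1.92 -0.    1.25  0.91]
turn units 4.51
now units [ 2.88 -7.67 -0.29]
after units [-0.28 -8.18 -0.29]
-0.1 [275. 218.] [289.0575098  190.97845965]
0 [275. 204.] [284.33578956 190.2767952 ]
0.1 [274. 190.] [279.61604906 189.91218364]
0.2 [274. 175.] [274.95837976 189.88766322]
0.3 [274. 159.] [270.42123669 190.201001  ]
```

View pics/w5.png

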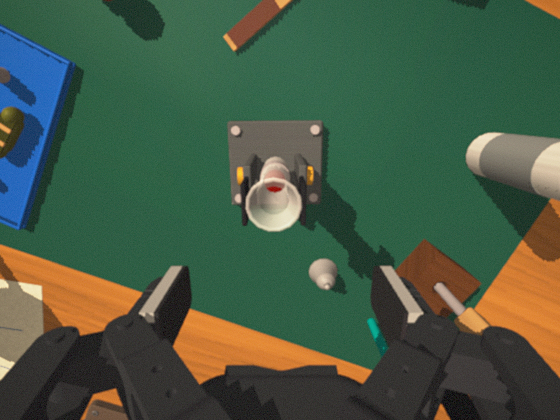

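View pics/s5.png

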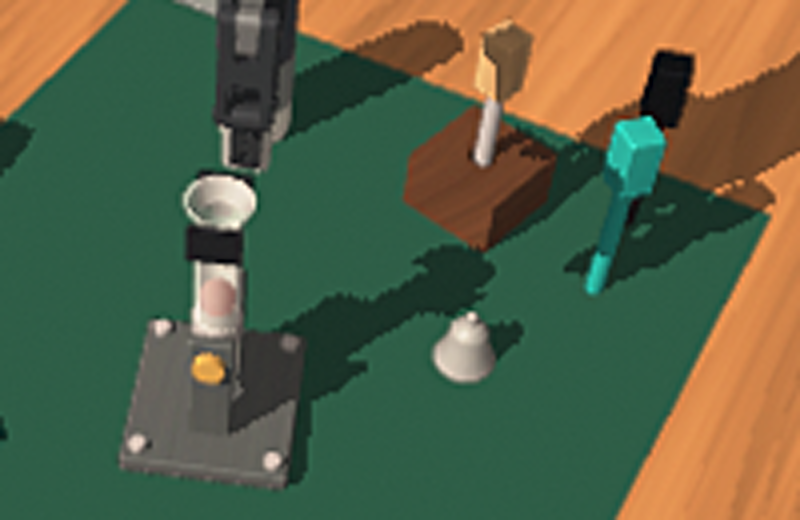

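Both views give a lean of about 0 rad (rim at wrist (274,204), side (285,190)), and the tube holds. Next is the steel slug.

{"method": "step_arm", "body": {
  "targets": [
    [[0.5, 0, 0, 0, 0.9], [0.5, 0, 0, 0, 0.9], [0.5, 0, 0, 0, 0.9], [0.5, 0, 0, 0, 0.9], [0.5, 0, 0, 0, 0.9], [0.5, -0.03, -0.9, 0, 0], [0.5, -0.03, -0.9, 0, 0], [0.5, -0.03, -0.9, 0, 0], [0.5, -0.03, -0.9, 0, 0], [0.5, -0.03, -0.9, 0, 0]]
  ]
}}

```text
time: 6.93
eef_pos: [0.5245, 0.143, 0.2293]
tcp_rot: [1.0, 0.0, -0.002, 0.0]
contact_force: [0.4, -0.5, -0.1]
opening: 0.502
```

{"method": "step_arm", "body": {
  "targets": [
    [[0.5, -0.03, -0.9, 0, 0], [0.5, -0.03, -0.9, 0, 0], [0.5, -0.03, -0.9, 0, 0], [0.5, -0.03, -0.9, 0, 0], [0.5, 0, 0, 0, 0], [0.5, 0, 0, 0, 0]]
  ]
}}

```text
time: 7.43
eef_pos: [0.5195, 0.2869, 0.229]
tcp_rot: [1.0, 0.002, -0.002, 0.001]
contact_force: [0.8, -0.3, -0.2]
opening: 0.497
```

Run:
```python
from h import *
delta((.5238,.288,.018),0)
c=grab("wrist","pics/w6.png")
print(proj(c,(.5238,.288,.034)))
```

```text
t 7.4333 tcp [0.5195 0.2869 0.229 ] yaw 0.3 F [ 0.8 -0.3 -0.2] op 0.497 q [ 0.33  0.11  1.78 -0.    1.25  1.9 ]
turn units 0.05
now units [ 0.11 -0.03  5.28]
after units [ 0.11 -0.03  5.28]
[279.38510387 176.88735364]
```

View pics/w6.png

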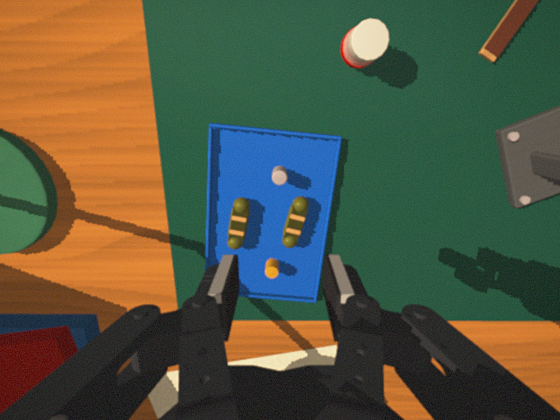

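The slug top is at (279,175), about 1 mm off the prediction. Descending.

{"method": "step_arm", "body": {
  "targets": [
    [[0.5, 0.14, -0.03, 0.5, 0], [0.5, 0, 0, 0.8, 0], [0.5, 0, 0, 0.8, 0], [0.5, 0, 0, 0.8, 0], [0.5, 0, 0, 0.8, 0], [0.5, 0, 0, 0.7, 0], [0.5, 0, 0, 0.5, 0], [0.5, 0, 0, 0.35, 0], [0.5, 0, 0, 0, 0], [0.5, 0, 0, 0, 0]]
  ]
}}

```text
time: 8.32
eef_pos: [0.5263, 0.2858, 0.0208]
tcp_rot: [1.0, -0.0, -0.001, 0.0]
contact_force: [-0.0, 0.3, 0.2]
opening: 0.501
```

Run:
```python
from h import *
delta((.525,.288,.018),0)
c=grab("wrist","pics/w7.png")
print(proj(c,(.525,.288,.034)))
```

```text
t 8.3167 tcp [0.5263 0.2858 0.0208] yaw -0.0 F [-0.   0.3  0.2] op 0.501 q [ 0.33  0.38  1.89 -0.    0.88  1.9 ]
turn units -0.0
now units [-0.03 -0.06  0.07]
after units [-0.03 -0.06  0.07]
[276.12148809 283.63925534]
```

View pics/w7.png

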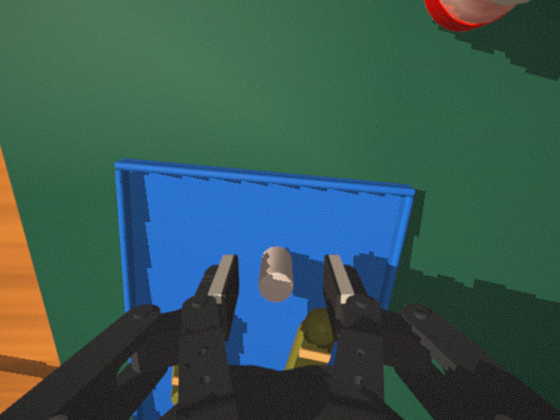

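The slug is centred between the pads. Lowering slightly and closing.

{"method": "step_arm", "body": {
  "targets": [
    [[0.5, 0, -0.06, 0.08, 0], [0.1, 0, 0, 0, 0], [0.1, 0, 0, 0, 0], [0.1, 0, 0, 0, 0], [0.1, 0, 0, 0, 0], [0.1, 0, 0, 0, 0], [0.1, 0, 0, 0, 0]]
  ],
  "squeeze": 40
}}

```text
time: 8.95
eef_pos: [0.5273, 0.2896, 0.0193]
tcp_rot: [1.0, 0.001, 0.001, -0.0]
contact_force: [-1.0, -0.9, 5.7]
opening: 0.177
```

{"method": "step_arm", "body": {
  "targets": [
    [[0.1, 0, 0, -0.3, 0], [0.1, 0, 0, -0.7, 0], [0.1, 0, 0, -0.8, 0], [0.1, 0, 0, -0.8, 0], [0.1, 0, 0, -0.8, 0], [0.1, 0, 0, -0.8, 0], [0.1, 0, 0, -0.8, 0], [0.1, 0, 0, -0.6, 0], [0.1, 0, 0, 0, 0]]
  ]
}}

```text
time: 9.7
eef_pos: [0.529, 0.2903, 0.2497]
tcp_rot: [1.0, 0.001, 0.006, -0.002]
contact_force: [1.0, 0.3, -0.2]
opening: 0.178
```

Run:
```python
from h import *
delta((.549,-.0295,.235),0)
c=grab("wrist","pics/w8.png")
```

```text
t 9.7 tcp [0.529  0.2903 0.2497] yaw 0.1 F [ 1.   0.3 -0.2] op 0.178 q [0.33 0.11 1.75 0.   1.27 1.9 ]
turn units 0.01
now units [0.49 8.   0.37]
after units [0.5  8.   0.37]
```

View pics/w8.png

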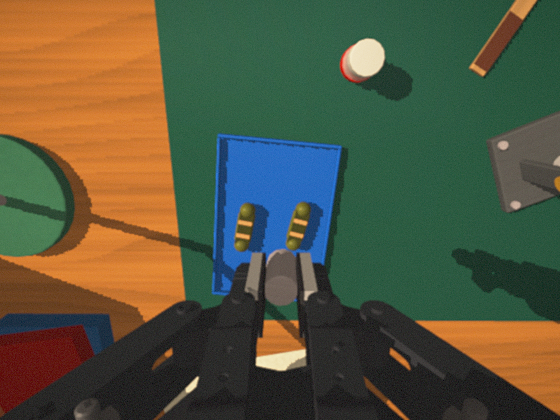

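The slug is held. Moving over the mouth.

{"method": "step_arm", "body": {
  "targets": [
    [[0.1, 0.06, 0.5, 0, 0], [0.1, 0.06, 0.9, 0, 0], [0.1, 0.06, 0.9, 0, 0], [0.1, 0.06, 0.9, 0, 0], [0.1, 0.06, 0.9, 0, 0], [0.1, 0.06, 0.9, 0, 0], [0.1, 0.06, 0.9, 0, 0], [0.1, 0.06, 0.9, 0, 0], [0.1, 0.02, 0.8, 0, 0], [0.1, 0, 0.4, 0, 0]]
  ]
}}

```text
time: 10.58
eef_pos: [0.5454, -0.0338, 0.2396]
tcp_rot: [1.0, -0.001, -0.002, 0.0]
contact_force: [0.0, 1.4, -0.3]
opening: 0.179
```

{"method": "step_arm", "body": {
  "targets": [
    [[0.1, 0, 0, 0, 0], [0.1, 0, 0, 0, 0], [0.1, 0, 0, 0, 0]]
  ]
}}

```text
time: 10.83
eef_pos: [0.546, -0.0298, 0.2406]
tcp_rot: [1.0, 0.001, -0.001, -0.001]
contact_force: [0.3, -0.4, -0.8]
opening: 0.179
```

Run:
```python
from h import *
delta((.549,-.0295,.235),0)
c=grab("wrist","pics/w9.png"); crop(c,200,180,360,300,5,"pics/w9c.png")
s=grab("side"); crop(s,230,80,430,230,4,"pics/s9.png")
print(proj(c,(.549,-.0295,.18)))
```

```text
t 10.8333 tcp [ 0.546  -0.0298  0.2406] yaw 0.1 F [ 0.3 -0.4 -0.8] op 0.179 q [-0.24 -0.    1.88  0.    1.27  1.33]
turn units 0.01
now units [ 0.08 -0.01  0.14]
after units [ 0.08 -0.01  0.14]
[280.30308972 220.75484418]
```

View pics/w9c.png

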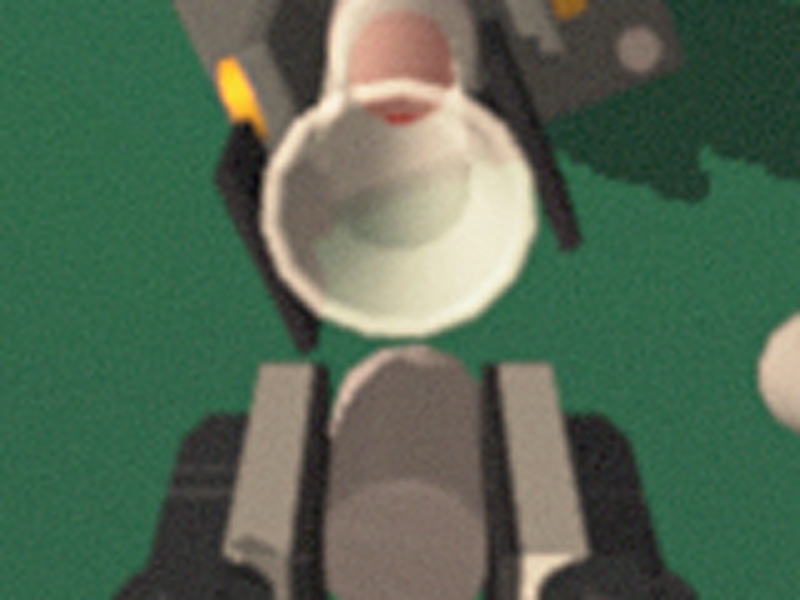

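View pics/s9.png

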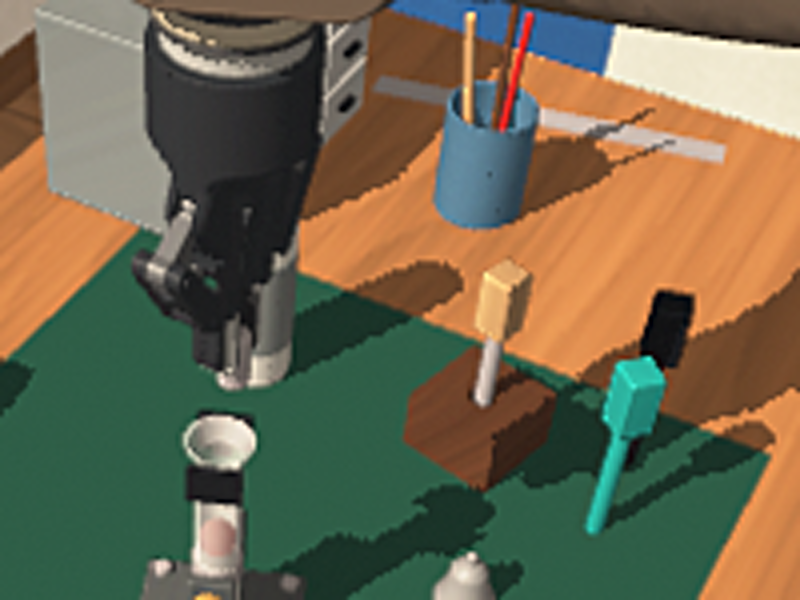

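Run:
```python
from h import *
c=grab("wrist"); crop(c,220,230,340,330,6,"pics/w10c.png")
s=get_state(); print(s["eef_pos"])
for dz in (.010,.0145): print(ray(c,280.9,290,s["eef_pos"][2]+dz)-s["eef_pos"])
T=s["eef_pos"]
for dx in (0,-.002): print([proj(c,T+[dx+ex,0,z]).round(1) for ex,z in ((0,.0145),(.0085,.0145),(-.0085,.0145),(.0085,-.0155))])
```

```text
[ 0.54651543 -0.02940213  0.24162862]
[-0.00681135 -0.00010617  0.01      ]
[-3.91902557e-03 -9.86302954e-05  1.45000000e-02]
[array([280.7, 282.7]), array([280.8, 266.5]), array([280.7, 298.4]), array([280.8, 240. ])]
[array([280.7, 286.5]), array([280.7, 270.4]), array([280.7, 302. ]), array([280.8, 243.3])]
```

View pics/w10c.png

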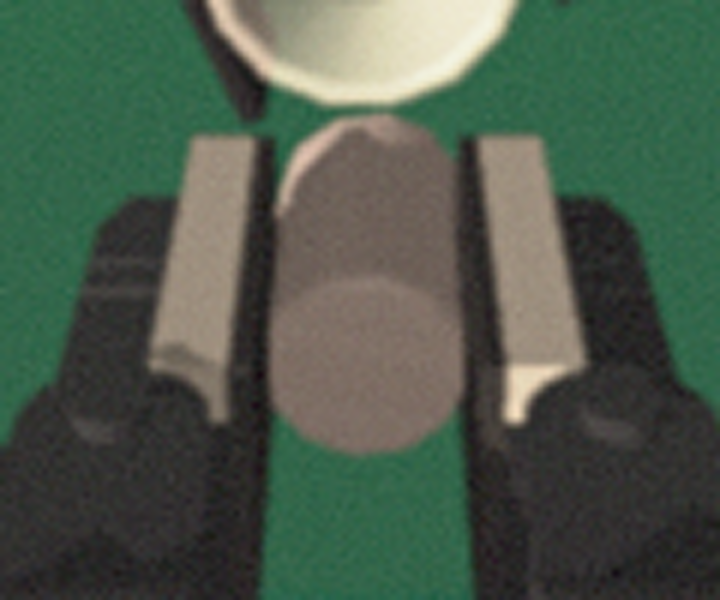

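Run:
```python
from h import *
from scipy.optimize import least_squares
c=grab("wrist"); s=get_state(); T=s["eef_pos"]; Rm=R.from_quat(s["tcp_rot"]).as_matrix()
P=lambda p: proj(c,T+Rm@np.array(p))
def f(q):
    dx,zt=q  # tool z of top (negative=behind)
    return [P((dx+.0085,0,zt))[1]-275.8,P((dx-.0085,0,zt))[1]-305.8,P((dx+.0085,0,zt+.03))[1]-249.2]
r=least_squares(f,[0,-.0145],x_scale=.01); print(r.x,r.fun)
print("pad tip front", P((.011,0,0)), P((.011,-.0085,0)), P((.011,0.0085,0)),"seen ~252.5; pad top corner row 291")
for z in (0,-.005,-.01,-.015,-.038): print(z,P((.011,0,z))[1],P((-.011,0,z))[1])
```

```text
[-0.00836424 -0.0085329 ] [ 0.09182647 -0.04487981 -0.05752832]
pad tip front [280.9070095  247.99071504] [263.97346804 247.99547657] [297.84092743 247.98595341] seen ~252.5; pad top corner row 291
0 247.99071504470268 286.3002569122369
-0.005 252.41237736894718 291.6805228856561
-0.01 257.11951265045917 297.3928969951558
-0.015 262.14068932402927 303.469108622678
-0.038 290.33489932832276 337.2599506205872
```

The fit puts the slug 4–8 mm behind the TCP along tool x, and the estimate is ill-conditioned. I'll shift by +6 mm, lower to just above the rim and compare visually.

{"method": "step_arm", "body": {
  "targets": [
    [[0.1, 0.16, 0, 0.2, 0], [0.1, 0, 0, 0.3, 0], [0.1, 0, 0, 0.3, 0], [0.1, 0, 0, 0.1, 0], [0.1, 0, 0, 0, 0], [0.1, 0, 0, 0, 0]]
  ]
}}

```text
time: 11.53
eef_pos: [0.5527, -0.0306, 0.2052]
tcp_rot: [1.0, 0.0, -0.001, -0.0]
contact_force: [0.6, 0.4, -0.5]
opening: 0.179
```

Run:
```python
from h import *
delta((.553,-.0295,.200),0)
c=grab("wrist"); crop(c,220,210,340,330,5,"pics/w11c.png"); s=grab("side"); crop(s,260,150,320,210,10,"pics/s11.png")
```

```text
t 11.5333 tcp [ 0.5527 -0.0306  0.2052] yaw 0.1 F [ 0.6  0.4 -0.5] op 0.179 q [-0.24  0.04  1.9   0.    1.2   1.33]
turn units 0.01
now units [ 0.01 -0.03  0.13]
after units [ 0.01 -0.03  0.13]
```

View pics/w11c.png

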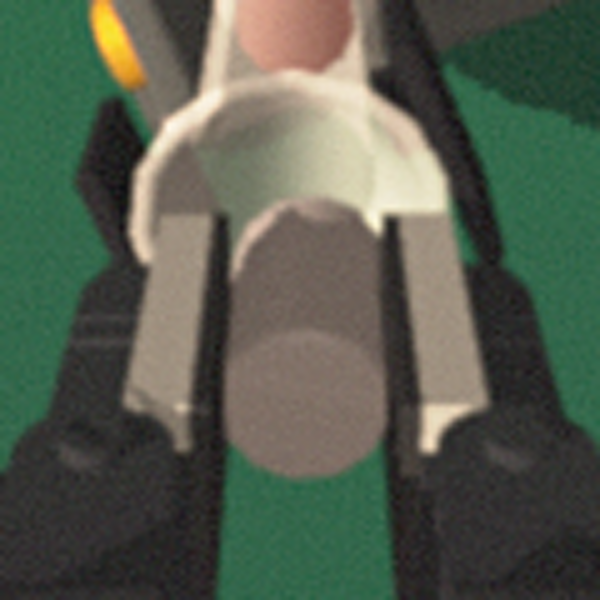

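View pics/s11.png

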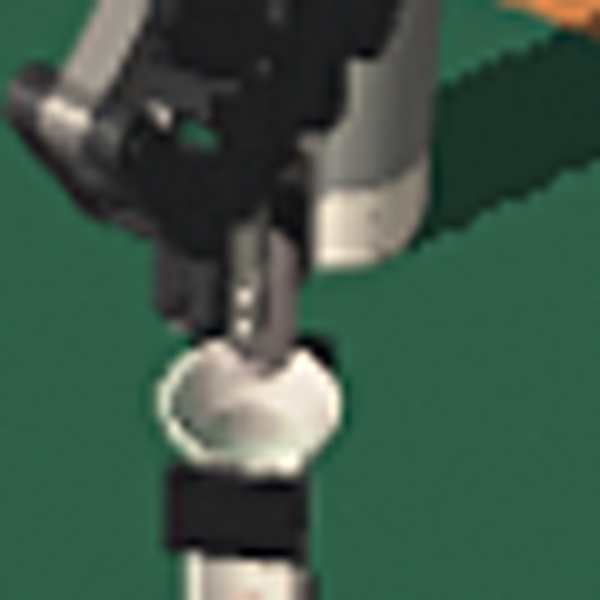

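Run:
```python
from h import *
s=grab("side"); c=grab("wrist"); T=get_state()["eef_pos"];print(T)
for dx in (-.008,-.006,-.004,-.002,0):
  for zb in (.0155,.019,.022):
    p=T+[dx,0,-zb]; print(dx,zb,proj(s,p).round(1),"wrist front bottom",proj(c,p+[.0085,0,0]).round(1)[1],"top",[proj(c,p+[e,0,.03]).round(1)[1] for e in (.0085,-.0085)])
```

```text
[ 0.55357385 -0.03082121  0.20690464]
-0.008 0.0155 [286.2 186.6] wrist front bottom 253.3 top [np.float64(281.8), np.float64(312.6)]
-0.008 0.019 [286.1 187.8] wrist front bottom 250.5 top [np.float64(277.9), np.float64(308.2)]
-0.008 0.022 [286.1 188.9] wrist front bottom 248.3 top [np.float64(274.7), np.float64(304.5)]
-0.006 0.0155 [285.4 186.3] wrist front bottom 250.0 top [np.float64(278.0), np.float64(309.1)]
-0.006 0.019 [285.3 187.5] wrist front bottom 247.3 top [np.float64(274.2), np.float64(304.7)]
-0.006 0.022 [285.3 188.5] wrist front bottom 245.1 top [np.float64(271.0), np.float64(301.1)]
-0.004 0.0155 [284.5 185.9] wrist front bottom 246.7 top [np.float64(274.2), np.float64(305.5)]
-0.004 0.019 [284.5 187.1] wrist front bottom 244.1 top [np.float64(270.4), np.float64(301.2)]
-0.004 0.022 [284.5 188.1] wrist front bottom 241.9 top [np.float64(267.4), np.float64(297.7)]
-0.002 0.0155 [283.7 185.6] wrist front bottom 243.4 top [np.float64(270.4), np.float64(301.9)]
-0.002 0.019 [283.7 186.8] wrist front bottom 240.9 top [np.float64(266.7), np.float64(297.7)]
-0.002 0.022 [283.6 187.8] wrist front bottom 238.7 top [np.float64(263.7), np.float64(294.2)]
0 0.0155 [282.9 185.2] wrist front bottom 240.1 top [np.float64(266.5), np.float64(298.3)]
0 0.019 [282.9 186.4] wrist front bottom 237.6 top [np.float64(262.9), np.float64(294.2)]
0 0.022 [282.8 187.4] wrist front bottom 235.5 top [np.float64(259.9), np.float64(290.7)]
```

The views disagree by about 2 mm; I'll take an offset of about −5.5 mm. Lowering into the funnel while watching the force.

{"method": "step_arm", "body": {
  "targets": [
    [[0.1, 0.03, -0.02, 0.15, 0], [0.1, 0, 0, 0.15, 0], [0.1, 0, 0, 0.15, 0], [0.1, 0, 0, 0.1, 0], [0.1, 0, 0, 0, 0], [0.1, 0, 0, 0, 0]]
  ]
}}

```text
time: 12.23
eef_pos: [0.5539, -0.0298, 0.1834]
tcp_rot: [1.0, 0.001, -0.001, -0.0]
contact_force: [-0.2, 0.8, -0.4]
opening: 0.177
```

Run:
```python
from h import *
delta((.5545,-.0295,.182),0)
c=grab("wrist"); crop(c,220,210,340,330,5,"pics/w12c.png"); s=grab("side"); crop(s,260,150,320,210,10,"pics/s12.png")
```

```text
t 12.2333 tcp [ 0.5539 -0.0298  0.1834] yaw 0.1 F [-0.2  0.8 -0.4] op 0.177 q [-0.24  0.07  1.92  0.    1.16  1.33]
turn units 0.01
now units [ 0.01 -0.01  0.03]
after units [ 0.01 -0.01  0.03]
```

View pics/w12c.png

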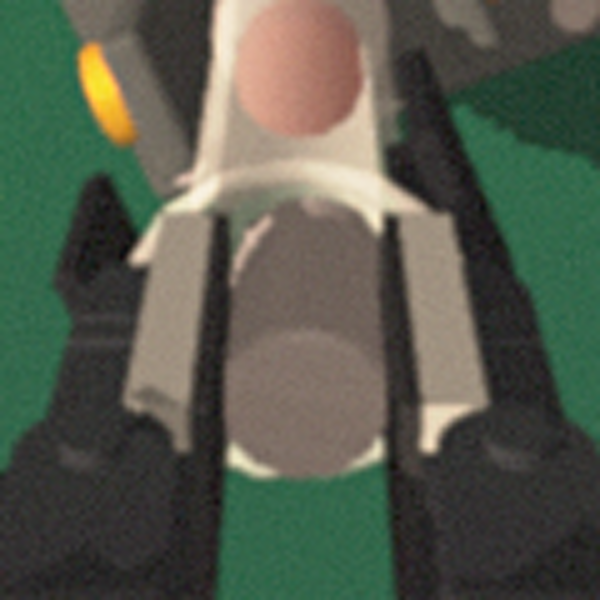

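View pics/s12.png

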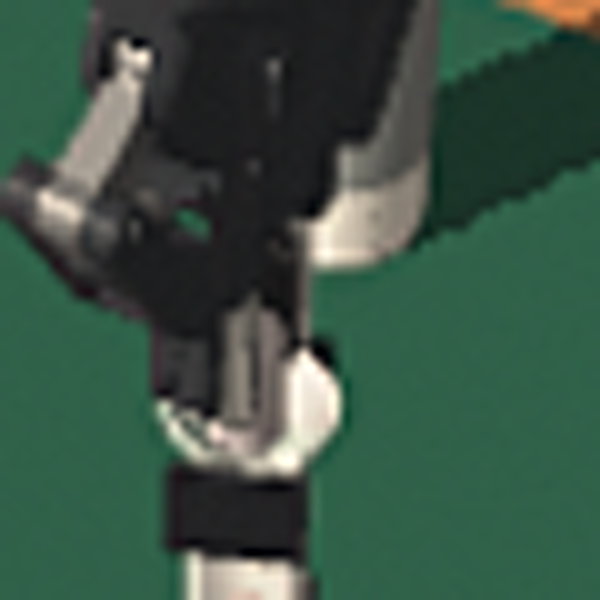

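The slug is inside the funnel with no contact force. Releasing.

{"method": "step_arm", "body": {
  "targets": [
    [[0.45, 0, 0, 0, 0], [0.45, 0, 0, 0, 0], [0.45, 0, 0, 0, 0], [0.45, 0, 0, 0, 0], [0.45, 0, 0, 0, 0]]
  ]
}}

```text
time: 12.75
eef_pos: [0.5546, -0.03, 0.1844]
tcp_rot: [1.0, 0.001, 0.0, 0.0]
contact_force: [-0.1, -0.1, -0.2]
opening: 0.453
```

{"method": "step_arm", "body": {
  "targets": [
    [[0.45, 0, 0, -0.5, 0], [0.45, 0, 0, -0.8, 0], [0.45, 0, 0, 0, 0]]
  ]
}}

```text
time: 13.0
eef_pos: [0.5575, -0.0306, 0.2429]
tcp_rot: [1.0, 0.001, 0.005, 0.001]
contact_force: [0.9, -0.6, 1.6]
opening: 0.453
```

Run:
```python
from h import *
delta((.403,.2972,.24),0)
c=grab("wrist"); crop(c,200,150,360,270,5,"pics/w13c.png"); s=grab("side"); crop(s,250,150,330,240,6.5,"pics/s13.png")
```

```text
t 13.0 tcp [ 0.5575 -0.0306  0.2429] yaw 0.1 F [ 0.9 -0.6  1.6] op 0.453 q [-0.24  0.01  1.86  0.    1.26  1.33]
turn units 0.01
now units [-3.85 -8.2   0.07]
after units [-3.86 -8.19  0.07]
```

View pics/w13c.png

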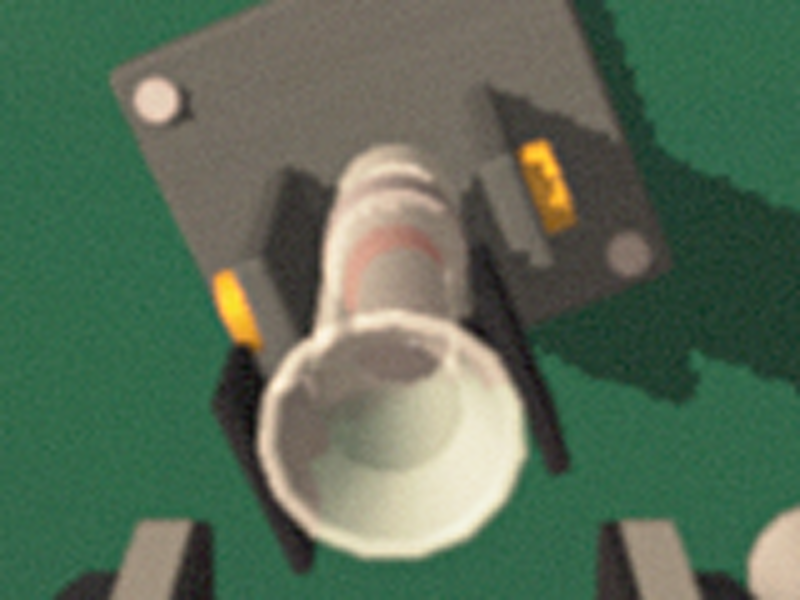

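View pics/s13.png

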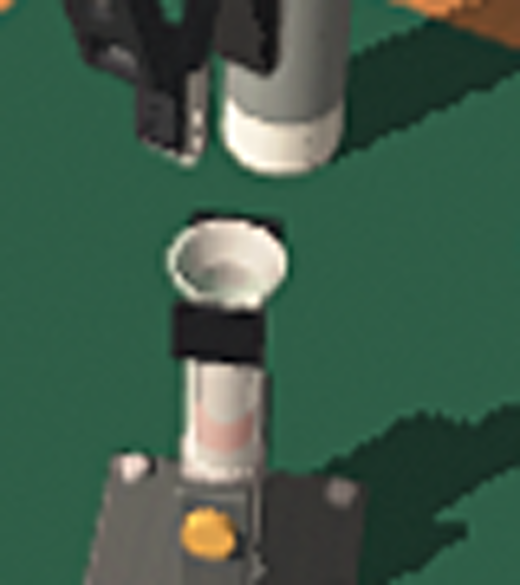

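The steel slug sits on the plug, seen through the tube at about (395,290). Now the brass slug.

{"method": "step_arm", "body": {
  "targets": [
    [[0.5, -0.38, -0.82, 0, 0], [0.5, -0.38, -0.82, 0, 0], [0.5, -0.38, -0.82, 0, 0], [0.5, -0.38, -0.82, 0, 0], [0.5, -0.38, -0.82, 0, 0], [0.5, -0.38, -0.82, 0, 0], [0.5, -0.38, -0.82, 0, 0], [0.5, -0.38, -0.82, 0, 0], [0.5, -0.38, -0.82, 0, 0], [0.5, -0.38, -0.82, 0, 0]]
  ]
}}

```text
time: 13.93
eef_pos: [0.4004, 0.2991, 0.2348]
tcp_rot: [1.0, 0.0, -0.001, 0.0]
contact_force: [0.7, -0.2, 0.2]
opening: 0.5
```

{"method": "step_arm", "body": {
  "targets": [
    [[0.5, 0, 0, 0, 0], [0.5, 0, 0, 0, 0], [0.5, 0, 0, 0, 0]]
  ]
}}

```text
time: 14.18
eef_pos: [0.4016, 0.2976, 0.2351]
tcp_rot: [1.0, 0.001, -0.001, 0.001]
contact_force: [-0.3, -0.3, 0.7]
opening: 0.502
```

Run:
```python
from h import *
delta((.4028,.2972,.08),0)
c=grab("wrist","pics/w14.png"); print(proj(c,(.4028,.2972,.028)))
```

```text
t 14.1833 tcp [0.4016 0.2976 0.2351] yaw 0.1 F [-0.3 -0.3  0.7] op 0.502 q [ 0.43 -0.11  1.99 -0.    1.26  2.  ]
turn units 0.02
now units [0.03 0.01 3.88]
after units [0.03 0.01 3.88]
[280.82507682 177.67139175]
```

View pics/w14.png

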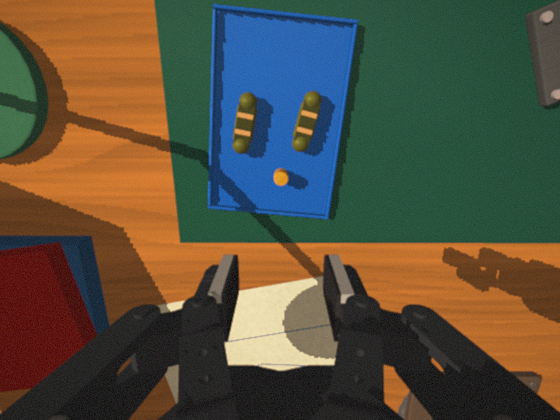

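It matches the prediction (281,177). Descending.

{"method": "step_arm", "body": {
  "targets": [
    [[0.5, 0, 0, 0.5, 0], [0.5, 0, 0, 0.8, 0], [0.5, 0, 0, 0.8, 0], [0.5, 0, 0, 0.8, 0], [0.5, 0, 0, 0.8, 0], [0.5, 0, 0, 0.8, 0], [0.5, 0, 0, 0.6, 0], [0.5, 0, 0, 0.35, 0], [0.5, 0, 0, 0, 0], [0.5, 0, 0, 0, 0]]
  ]
}}

```text
time: 15.07
eef_pos: [0.4022, 0.2966, 0.0174]
tcp_rot: [1.0, -0.001, -0.001, 0.001]
contact_force: [1.0, 0.4, -0.1]
opening: 0.502
```

Run:
```python
from h import *
delta((.401,.2972,.013),0)
c=grab("wrist"); crop(c,180,200,380,350,4,"pics/w15.png"); print(proj(c,(.4028,.2972,.028)))
```

```text
t 15.0667 tcp [0.4022 0.2966 0.0174] yaw -0.1 F [ 1.   0.4 -0.1] op 0.502 q [ 0.43  0.2   2.13 -0.    0.82  2.  ]
turn units -0.01
now units [-0.03 -0.01  0.11]
after units [-0.03 -0.01  0.11]
[279.48760691 277.16321881]
```

View pics/w15.png

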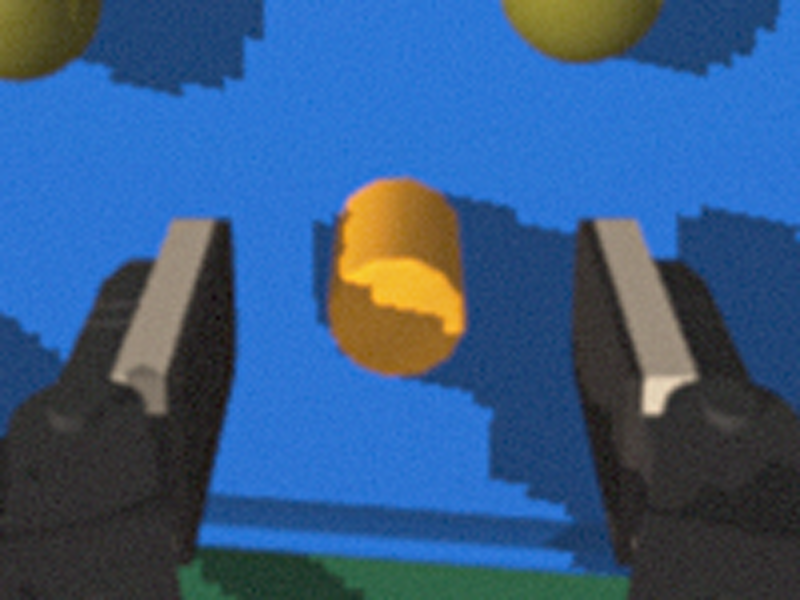

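{"method": "step_arm", "body": {
  "targets": [
    [[0.5, -0.03, 0, 0.11, 0], [0.5, 0, 0, 0, 0], [0.1, 0, 0, 0, 0], [0.1, 0, 0, 0, 0], [0.1, 0, 0, 0, 0], [0.1, 0, 0, 0, 0], [0.1, 0, 0, 0, 0], [0.1, 0, 0, 0, 0]]
  ]
}}

```text
time: 15.78
eef_pos: [0.4014, 0.2983, 0.0146]
tcp_rot: [1.0, 0.001, 0.001, -0.0]
contact_force: [-0.3, 0.4, 5.3]
opening: 0.176
```

{"method": "step_arm", "body": {
  "targets": [
    [[0.1, 0, 0, -0.3, 0], [0.1, 0, 0, -0.7, 0], [0.1, 0, 0, -0.8, 0], [0.1, 0, 0, -0.8, 0], [0.1, 0, 0, -0.8, 0], [0.1, 0, 0, -0.8, 0], [0.1, 0, 0, -0.8, 0], [0.1, 0, 0, -0.7, 0], [0.1, 0, 0, 0, 0]]
  ]
}}

```text
time: 16.53
eef_pos: [0.4036, 0.2994, 0.2496]
tcp_rot: [1.0, 0.001, 0.006, -0.003]
contact_force: [0.4, 1.2, -0.0]
opening: 0.174
```

Run:
```python
from h import *
delta((.549,-.0295,.235),0)
c=grab("wrist"); crop(c,180,200,380,350,4,"pics/w16.png")
```

```text
t 16.5333 tcp [0.4036 0.2994 0.2496] yaw 0.1 F [ 0.4  1.2 -0. ] op 0.174 q [ 0.44 -0.12  1.98  0.    1.27  2.01]
turn units 0.01
now units [3.63 8.23 0.36]
after units [3.64 8.22 0.36]
```

View pics/w16.png

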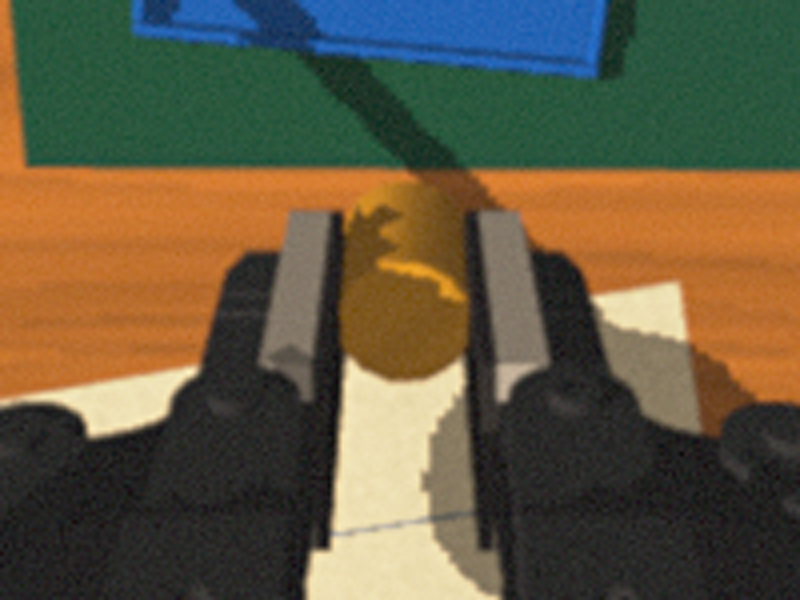

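{"method": "step_arm", "body": {
  "targets": [
    [[0.1, 0.37, 0.82, 0, 0], [0.1, 0.37, 0.82, 0, 0], [0.1, 0.37, 0.82, 0, 0], [0.1, 0.37, 0.82, 0, 0], [0.1, 0.37, 0.82, 0, 0], [0.1, 0.37, 0.82, 0, 0], [0.1, 0.37, 0.82, 0, 0], [0.1, 0.37, 0.82, 0, 0], [0.1, 0.37, 0.82, 0, 0], [0.1, 0.37, 0.82, 0, 0]]
  ]
}}

```text
time: 17.42
eef_pos: [0.5485, -0.0314, 0.2397]
tcp_rot: [1.0, 0.0, -0.002, -0.0]
contact_force: [1.2, 1.0, 0.3]
opening: 0.176
```

{"method": "step_arm", "body": {
  "targets": [
    [[0.1, 0, 0, 0.3, 0], [0.1, 0, 0, 0.4, 0], [0.1, 0, 0, 0.3, 0], [0.1, 0, 0, 0, 0], [0.1, 0, 0, 0, 0]]
  ]
}}

```text
time: 17.83
eef_pos: [0.5478, -0.0291, 0.1997]
tcp_rot: [1.0, 0.001, -0.002, -0.001]
contact_force: [0.8, -0.4, 0.3]
opening: 0.175
```

Run:
```python
from h import *
delta((.5515,-.0295,.181),0)
c=grab("wrist"); crop(c,220,210,340,330,5,"pics/w17c.png"); s=grab("side"); crop(s,260,150,320,210,10,"pics/s17.png")
T=get_state()["eef_pos"]
for dx in (-.006,-.004,-.002,0):
  for zb in (.0095,.0125):
    p=T+[dx,0,-zb]; print(dx,zb,proj(s,p).round(1),"wrist front bottom",proj(c,p+[.0085,0,0]).round(1)[1],"top",[proj(c,p+[e,0,.024]).round(1)[1] for e in (.0085,-.0085)])
```

```text
t 17.8333 tcp [ 0.5478 -0.0291  0.1997] yaw 0.1 F [ 0.8 -0.4  0.3] op 0.175 q [-0.24  0.04  1.92  0.    1.19  1.33]
turn units 0.02
now units [0.09 0.01 0.47]
after units [0.09 0.01 0.47]
-0.006 0.0095 [286.8 187.1] wrist front bottom 254.3 top [np.float64(278.1), np.float64(309.6)]
-0.006 0.0125 [286.8 188.1] wrist front bottom 251.8 top [np.float64(274.7), np.float64(305.7)]
-0.004 0.0095 [286.  186.7] wrist front bottom 250.9 top [np.float64(274.2), np.float64(306.0)]
-0.004 0.0125 [285.9 187.8] wrist front bottom 248.5 top [np.float64(270.9), np.float64(302.2)]
-0.002 0.0095 [285.1 186.4] wrist front bottom 247.5 top [np.float64(270.3), np.float64(302.3)]
-0.002 0.0125 [285.1 187.4] wrist front bottom 245.1 top [np.float64(267.1), np.float64(298.6)]
0 0.0095 [284.3 186. ] wrist front bottom 244.0 top [np.float64(266.4), np.float64(298.7)]
0 0.0125 [284.3 187. ] wrist front bottom 241.7 top [np.float64(263.2), np.float64(295.0)]
```

View pics/w17c.png

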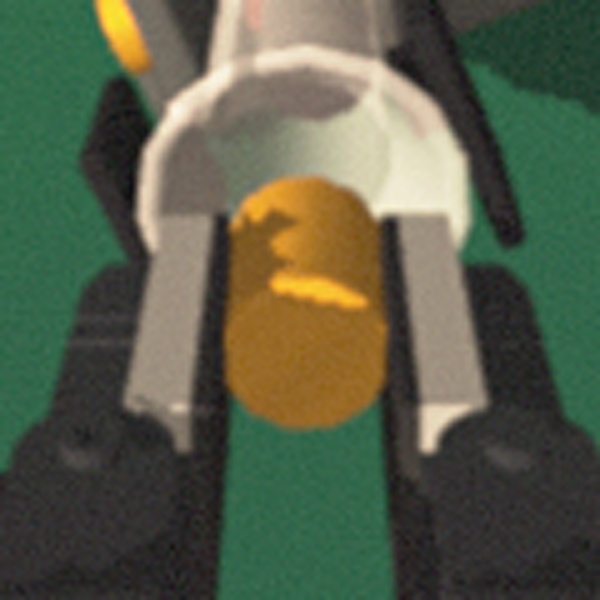

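View pics/s17.png

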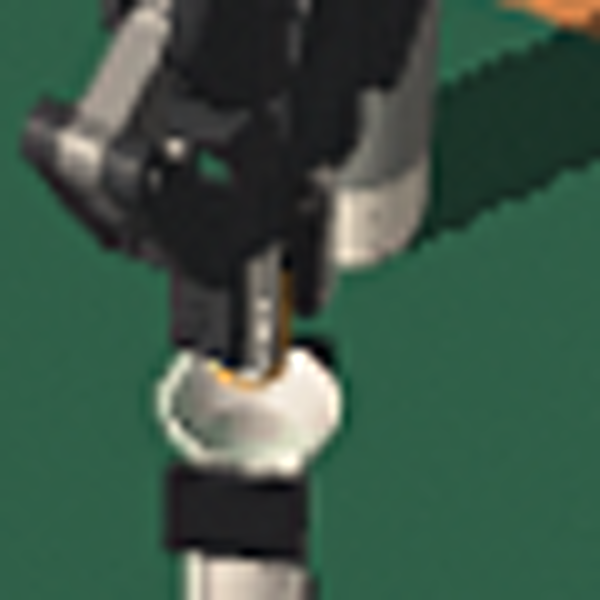

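The brass slug is about 1.5 mm behind centre. Adjusting, lowering and releasing.

{"method": "step_arm", "body": {
  "targets": [
    [[0.1, 0.06, 0, 0.15, 0], [0.1, 0, 0, 0.15, 0], [0.1, 0, 0, 0.15, 0], [0.1, 0, 0, 0.05, 0], [0.1, 0, 0, 0, 0], [0.1, 0, 0, 0, 0]]
  ]
}}

```text
time: 18.43
eef_pos: [0.551, -0.0297, 0.1812]
tcp_rot: [1.0, 0.001, -0.001, -0.0]
contact_force: [-1.6, 0.4, 0.2]
opening: 0.175
```

{"method": "step_arm", "body": {
  "targets": [
    [[0.45, 0, 0, 0, 0], [0.45, 0, 0, 0, 0], [0.45, 0, 0, 0, 0], [0.45, 0, 0, 0, 0], [0.45, 0, 0, 0, 0]]
  ]
}}

```text
time: 18.85
eef_pos: [0.5518, -0.03, 0.182]
tcp_rot: [1.0, 0.0, 0.0, 0.0]
contact_force: [-0.7, 0.2, -0.2]
opening: 0.453
```

{"method": "step_arm", "body": {
  "targets": [
    [[0.45, 0, 0, -0.5, 0], [0.45, 0, 0, -0.8, 0], [0.45, 0, 0, 0, 0]]
  ]
}}

```text
time: 19.1
eef_pos: [0.5548, -0.0306, 0.2405]
tcp_rot: [1.0, 0.001, 0.005, 0.001]
contact_force: [1.7, -0.7, 1.9]
opening: 0.451
```

Run:
```python
from h import *
delta((.4882,-.273,.24),-14)
c=grab("wrist"); crop(c,200,150,360,270,5,"pics/w18c.png"); s=grab("side"); crop(s,250,150,330,240,6.5,"pics/s18.png")
print(proj(c,(.549,-.0295,.18)),proj(s,(.549,-.0295,.18)))
```

```text
t 19.1 tcp [ 0.5548 -0.0306  0.2405] yaw 0.1 F [ 1.7 -0.7  1.9] op 0.451 q [-0.24  0.01  1.87  0.    1.25  1.33]
turn units 2.81
now units [-1.67  6.06  0.01]
after units [-0.15  6.28  0.01]
[278.8472804  233.66312785] [284.33578956 190.2767952 ]
```

View pics/w18c.png

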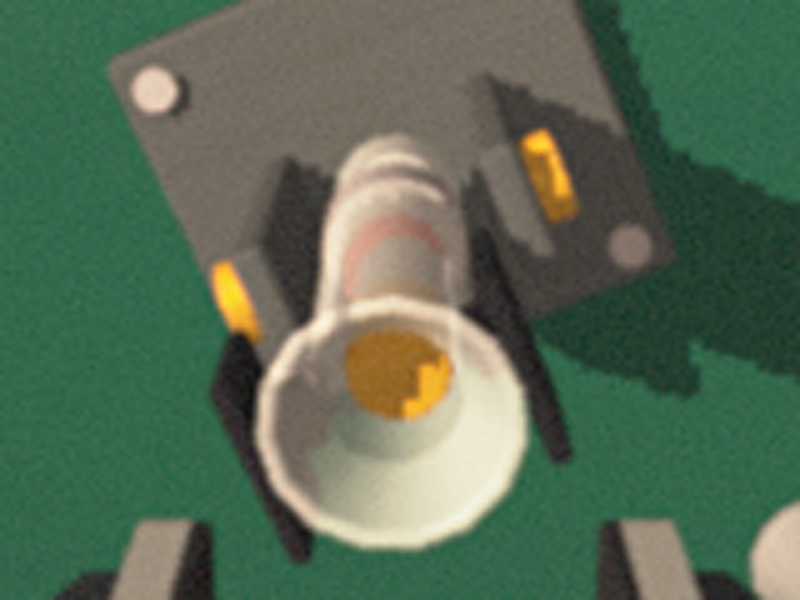

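View pics/s18.png

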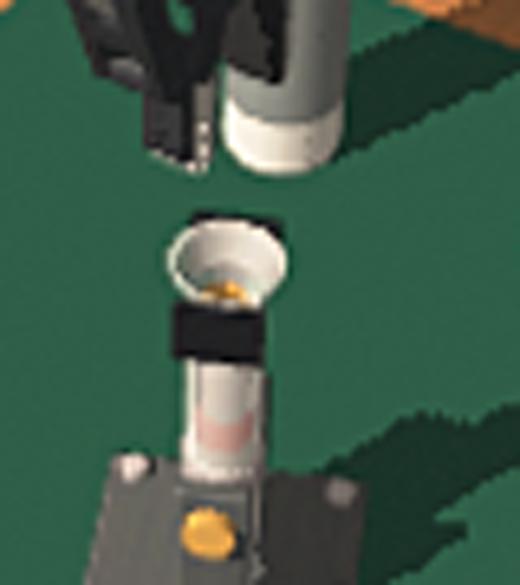

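The brass slug is on top of the steel slug and the tube is still upright. Now the rod.

{"method": "step_arm", "body": {
  "targets": [
    [[0.7, 0, 0, 0, 0.94], [0.7, 0, 0, 0, 0.94], [0.7, 0, 0, 0, 0.93], [0.7, -0.02, 0.9, 0, 0], [0.7, -0.02, 0.9, 0, 0], [0.7, -0.02, 0.9, 0, 0], [0.7, -0.02, 0.9, 0, 0], [0.7, -0.02, 0.9, 0, 0], [0.7, -0.02, 0.9, 0, 0], [0.7, -0.02, 0.88, 0, 0]]
  ]
}}

```text
time: 20.03
eef_pos: [0.4841, -0.2735, 0.2322]
tcp_rot: [0.993, -0.122, -0.001, -0.001]
contact_force: [0.3, 0.5, -0.5]
opening: 0.7
```

{"method": "step_arm", "body": {
  "targets": [
    [[0.7, 0, 0, 0, 0], [0.7, 0, 0, 0, 0], [0.7, 0, 0, 0, 0]]
  ]
}}

```text
time: 20.28
eef_pos: [0.485, -0.2717, 0.2325]
tcp_rot: [0.993, -0.122, -0.001, -0.001]
contact_force: [-1.3, 0.5, -1.1]
opening: 0.702
```

Run:
```python
from h import *
delta((.4882,-.273,.106),-14)
c=grab("wrist","pics/w19.png"); print(proj(c,(.4882,-.273,.147)),proj(c,(.4882,-.273,.045)))
```

```text
t 20.2833 tcp [ 0.485  -0.2717  0.2325] yaw -14.0 F [-1.3  0.5 -1.1] op 0.702 q [-0.69  0.02  1.87  0.    1.25  1.12]
turn units -0.0
now units [0.09 0.01 3.16]
after units [0.09 0.01 3.16]
[281.43095181 209.04922229] [281.35306711 179.48476399]
```

View pics/w19.png

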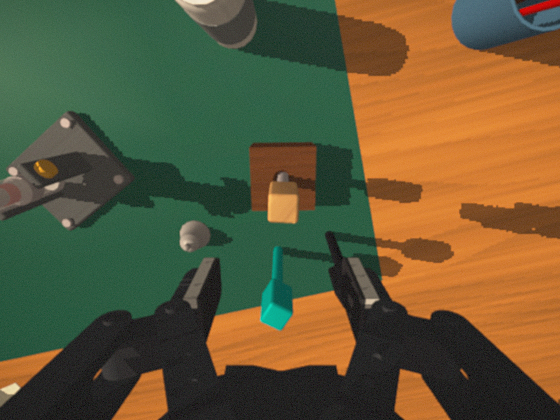

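The handle is square to the jaws, its top centre at (283,209). Descending to grasp.

{"method": "step_arm", "body": {
  "targets": [
    [[0.7, 0.09, 0.03, 0.4, 0], [0.7, 0, 0, 0.7, 0], [0.7, 0, 0, 0.7, 0], [0.7, 0, 0, 0.7, 0], [0.7, 0, 0, 0.5, 0], [0.7, 0, 0, 0.25, 0], [0.7, 0, 0, 0, 0], [0.7, 0, 0, 0, 0]]
  ]
}}

```text
time: 21.0
eef_pos: [0.4891, -0.2736, 0.1039]
tcp_rot: [0.993, -0.121, -0.0, -0.0]
contact_force: [-0.0, -0.1, 0.5]
opening: 0.702
```

Run:
```python
from h import *
delta((.4882,-.273,.102),-14)
c=grab("wrist","pics/w20.png")
```

```text
t 21.0 tcp [ 0.4891 -0.2736  0.1039] yaw -13.9 F [-0.  -0.1  0.5] op 0.702 q [-0.69  0.18  1.96  0.    1.01  1.12]
turn units 0.02
now units [-0.02 -0.01  0.05]
after units [-0.02 -0.01  0.05]
```

View pics/w20.png

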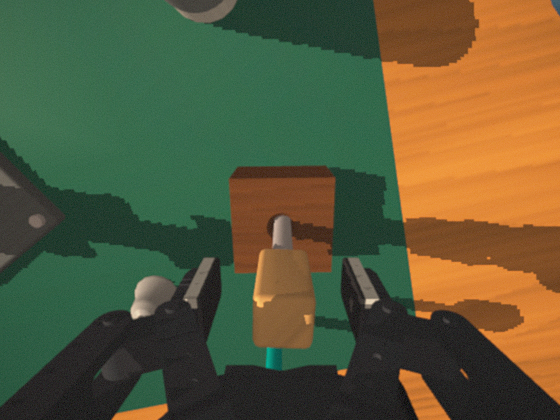

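{"method": "step_arm", "body": {
  "targets": [
    [[0.1, -0.03, 0, 0, 0], [0.1, 0, 0, 0, 0], [0.1, 0, 0, 0, 0], [0.1, 0, 0, 0, 0], [0.1, 0, 0, 0, 0], [0.1, 0, 0, 0, 0], [0.1, 0, 0, 0, 0]]
  ],
  "squeeze": 100
}}

```text
time: 21.63
eef_pos: [0.4883, -0.2747, 0.1054]
tcp_rot: [0.993, -0.122, 0.001, 0.001]
contact_force: [-0.2, 0.1, 5.3]
opening: 0.272
```

Run:
```python
from h import *
delta((.4882,-.273,.102),-14)
c=grab("wrist","pics/w21.png")
```

```text
t 21.6333 tcp [ 0.4883 -0.2747  0.1054] yaw -14.0 F [-0.2  0.1  5.3] op 0.272 q [-0.69  0.17  1.96  0.    1.01  1.12]
turn units -0.0
now units [-0.01 -0.04  0.08]
after units [-0.01 -0.04  0.08]
```

View pics/w21.png

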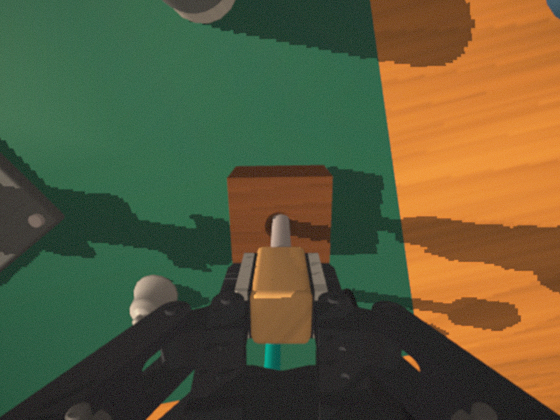

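The handle is gripped, with the rod tip 98 mm below the TCP. Lifting straight up.

{"method": "step_arm", "body": {
  "targets": [
    [[0.1, 0, 0, -0.3, 0], [0.1, 0, 0, -0.4, 0], [0.1, 0, 0, -0.6, 0], [0.1, 0, 0, -0.7, 0], [0.1, 0, 0, -0.8, 0], [0.1, 0, 0, -0.8, 0], [0.1, 0, 0, -0.8, 0], [0.1, 0, 0, -0.7, 0], [0.1, 0, 0, 0, 0], [0.1, 0, 0, 0, 0]]
  ]
}}

```text
time: 22.52
eef_pos: [0.4878, -0.2744, 0.3099]
tcp_rot: [0.993, -0.122, 0.002, 0.001]
contact_force: [0.8, 0.3, -1.8]
opening: 0.264
```

Run:
```python
from h import *
delta((.549,-.0295,.31),-14)
c=grab("wrist","pics/w22.png"); s=grab("side","pics/s22.png")
```

```text
t 22.5167 tcp [ 0.4878 -0.2744  0.3099] yaw -14.0 F [ 0.8  0.3 -1.8] op 0.264 q [-0.69 -0.02  1.77 -0.    1.38  1.12]
turn units 0.0
now units [ 0.   -6.31 -0.  ]
after units [ 0.   -6.31 -0.  ]
```

View pics/w22.png

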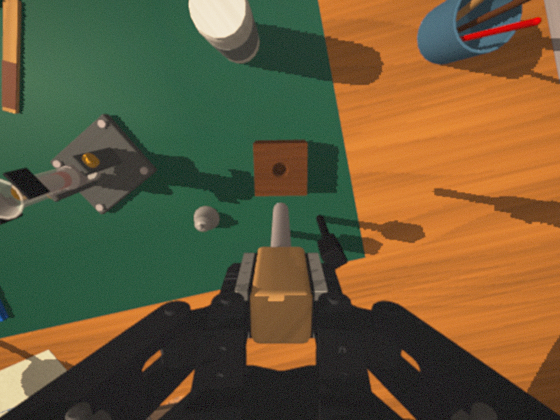

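View pics/s22.png

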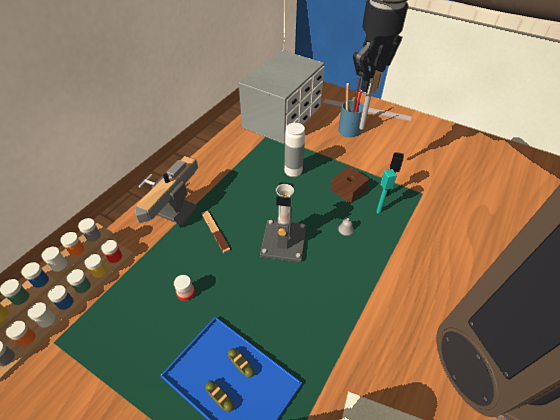

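Run:
```python
from h import *
c=grab("wrist"); T=get_state()["eef_pos"]; crop(c,240,120,320,300,3.3,"pics/x.png"); crop(c,250,190,310,250,10,"pics/w23.png")
print("hole",ray(c,279.5,170,.045)); print("tip pred",proj(c,T-[0,0,.0984]), "handle bottom", proj(c,T-[0,0,.0034]))
for dx in (-.004,0,.004): print(proj(c,T+[dx,0,-.0984]))
```

```text
hole [ 0.48617716 -0.27143747  0.045     ]
tip pred [280.68060383 207.88190014] handle bottom [280.4346129  263.98291514]
[281.86354541 212.38570256]
[280.68060383 207.88190014]
[279.48644534 203.33539166]
```

View pics/w23.png

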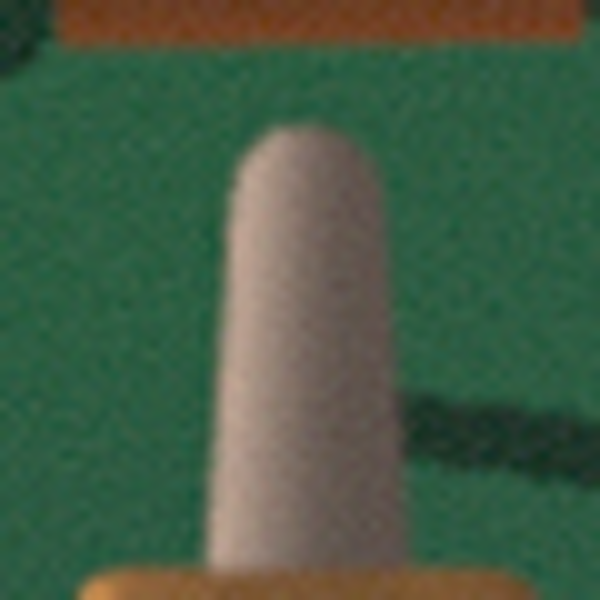

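The rod hangs straight, with its tip at (281,209) as predicted. Moving over the tube.

{"method": "step_arm", "body": {
  "targets": [
    [[0.1, 0, -0.5, 0, 0], [0.1, 0, -0.8, 0, 0], [0.1, 0, -0.8, 0, 0], [0.1, 0, -0.8, 0, 0], [0.1, 0, -0.8, 0, 0], [0.1, 0, -0.8, 0, 0], [0.1, 0, -0.8, 0, 0], [0.1, 0, -0.7, 0, 0], [0.1, 0, -0.3, 0, 0], [0.1, 0, 0, 0, 0]]
  ]
}}

```text
time: 23.5
eef_pos: [0.5478, -0.0271, 0.3055]
tcp_rot: [0.993, -0.12, -0.002, -0.0]
contact_force: [-1.5, -0.3, -2.5]
opening: 0.271
```

{"method": "step_arm", "body": {
  "targets": [
    [[0.1, 0, 0, 0, 0], [0.1, 0, 0, 0, 0], [0.1, 0, 0, 0, 0]]
  ]
}}

```text
time: 23.75
eef_pos: [0.5481, -0.0308, 0.3071]
tcp_rot: [0.992, -0.123, -0.001, 0.0]
contact_force: [0.3, 0.3, -1.3]
opening: 0.27
```

Run:
```python
from h import *
delta((.549,-.0295,.27),-14)
c=grab("wrist"); T=get_state()["eef_pos"]; crop(c,210,160,350,280,5.5,"pics/w24.png"); s=grab("side");crop(s,250,130,330,210,7,"pics/s24.png")
print(proj(c,(.549,-.0295,.18)),"tip",proj(c,T-[0,0,.0984]),proj(s,T-[0,0,.0984]),proj(s,(.549,-.0295,.18)))
```

```text
t 23.75 tcp [ 0.5481 -0.0308  0.3071] yaw -14.1 F [ 0.3  0.3 -1.3] op 0.27 q [-0.24 -0.04  1.8  -0.    1.39  1.58]
turn units -0.02
now units [ 0.02 -0.04  0.93]
after units [ 0.02 -0.04  0.93]
[278.94921162 197.64690959] tip [280.55259041 208.18081776] [285.28097526 180.05664252] [284.33578956 190.2767952 ]
```

View pics/w24.png

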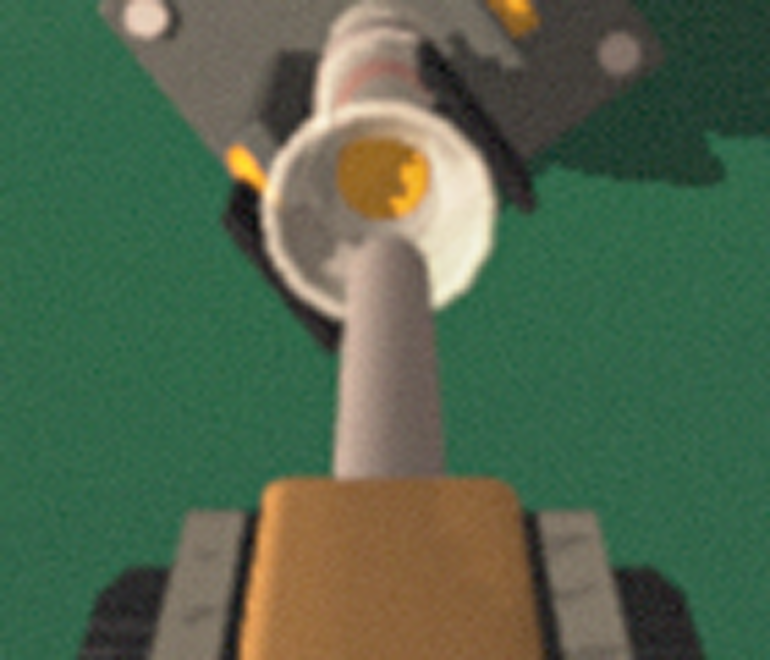

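View pics/s24.png

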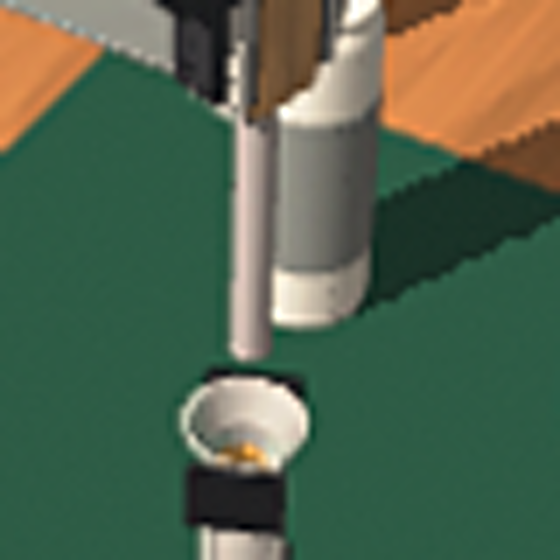

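{"method": "step_arm", "body": {
  "targets": [
    [[0.1, 0.02, -0.04, 0.2, 0], [0.1, 0, 0, 0.3, 0], [0.1, 0, 0, 0.3, 0], [0.1, 0, 0, 0.15, 0], [0.1, 0, 0, 0, 0], [0.1, 0, 0, 0, 0]]
  ]
}}

```text
time: 24.35
eef_pos: [0.549, -0.028, 0.2685]
tcp_rot: [0.993, -0.122, -0.001, -0.0]
contact_force: [0.1, 0.4, -1.4]
opening: 0.269
```

{"method": "step_arm", "body": {
  "targets": [
    [[0.1, 0, 0, 0.1, 0], [0.1, 0, 0, 0.1, 0], [0.1, 0, 0, 0.1, 0], [0.1, 0, 0, 0.1, 0], [0.1, 0, 0, 0, 0]]
  ]
}}

```text
time: 24.77
eef_pos: [0.5498, -0.0282, 0.254]
tcp_rot: [0.993, -0.122, 0.001, 0.0]
contact_force: [-0.7, 0.0, 0.3]
opening: 0.27
```

Run:
```python
from h import *
delta((.549,-.0295,.21),-14)
```

```text
t 24.7667 tcp [ 0.5498 -0.0282  0.254 ] yaw -14.0 F [-0.7  0.   0.3] op 0.27 q [-0.24 -0.01  1.86 -0.    1.29  1.58]
turn units 0.0
now units [-0.01  0.04  1.1 ]
after units [-0.01  0.04  1.1 ]
```

{"method": "step_arm", "body": {
  "targets": [
    [[0.1, 0, 0.03, 0.1, 0], [0.1, 0, 0, 0.1, 0], [0.1, 0, 0, 0.1, 0], [0.1, 0, 0, 0.1, 0], [0.1, 0, 0, 0.1, 0], [0.1, 0, 0, 0, 0]]
  ]
}}

```text
time: 25.27
eef_pos: [0.5492, -0.029, 0.2327]
tcp_rot: [0.993, -0.122, -0.0, -0.0]
contact_force: [0.2, 1.8, 1.9]
opening: 0.267
```

{"method": "step_arm", "body": {
  "targets": [
    [[0.1, 0, 0, 0.1, 0], [0.1, 0, 0, 0.1, 0], [0.1, 0, 0, 0.1, 0], [0.1, 0, 0, 0.1, 0], [0.1, 0, 0, 0, 0]]
  ]
}}

```text
time: 25.68
eef_pos: [0.5491, -0.0292, 0.2167]
tcp_rot: [0.993, -0.122, -0.0, -0.0]
contact_force: [1.7, 0.6, 1.6]
opening: 0.265
```

Run:
```python
from h import *
delta((.549,-.0295,.21),-14)
s=grab("side");crop(s,240,130,340,250,5,"pics/s25.png")
```

```text
t 25.6833 tcp [ 0.5491 -0.0292  0.2167] yaw -14.0 F [1.7 0.6 1.6] op 0.265 q [-0.24  0.02  1.9   0.    1.22  1.58]
turn units 0.0
now units [-0.    0.01  0.17]
after units [-0.    0.01  0.17]
```

View pics/s25.png

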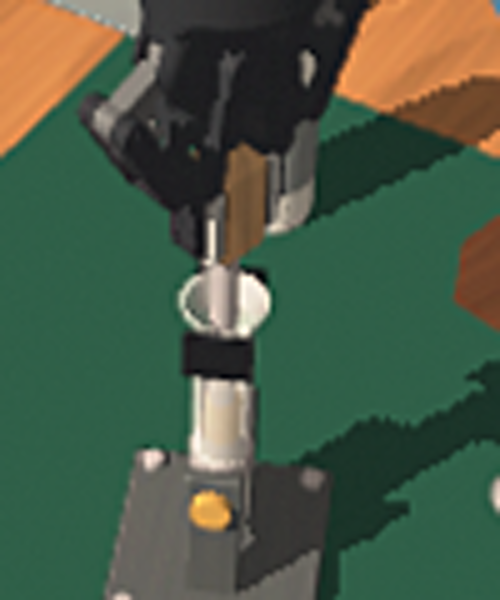

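The plug is going down: red is hidden behind the ears and brass is visible through the tube. Finishing with small steps.

{"method": "step_arm", "body": {
  "targets": [
    [[0.1, 0, 0, 0.05, 0], [0.1, 0, 0, 0.05, 0], [0.1, 0, 0, 0.05, 0], [0.1, 0, 0, 0, 0]]
  ]
}}

```text
time: 26.07
eef_pos: [0.5492, -0.0294, 0.2113]
tcp_rot: [0.993, -0.122, -0.0, 0.0]
contact_force: [1.3, 2.4, 1.7]
opening: 0.27
```

{"method": "step_arm", "body": {
  "targets": [
    [[0.1, 0, 0, 0.05, 0], [0.1, 0, 0, 0.05, 0], [0.1, 0, 0, 0, 0]]
  ]
}}

```text
time: 26.32
eef_pos: [0.5496, -0.0294, 0.2092]
tcp_rot: [0.993, -0.122, 0.0, 0.0]
contact_force: [-1.0, 1.7, 8.1]
opening: 0.268
```

{"method": "step_arm", "body": {
  "targets": [
    [[0.1, 0, 0, 0.05, 0], [0.1, 0, 0, 0, 0], [0.1, 0, 0, 0, 0]]
  ]
}}

```text
time: 26.57
eef_pos: [0.5499, -0.0294, 0.2091]
tcp_rot: [0.993, -0.122, 0.001, 0.0]
contact_force: [-2.5, 3.4, 13.7]
opening: 0.268
```

{"method": "step_arm", "body": {
  "targets": [
    [[0.1, 0, 0, 0.05, 0], [0.1, 0, 0, 0, 0], [0.1, 0, 0, 0, 0]]
  ]
}}

```text
time: 26.82
eef_pos: [0.5502, -0.0295, 0.2089]
tcp_rot: [0.993, -0.122, 0.001, 0.0]
contact_force: [-4.3, 2.6, 20.1]
opening: 0.27
```

{"method": "step_arm", "body": {
  "targets": [
    [[0.1, 0, 0, 0.05, 0], [0.1, 0, 0, 0, 0], [0.1, 0, 0, 0, 0]]
  ]
}}

```text
time: 27.07
eef_pos: [0.5505, -0.0295, 0.2088]
tcp_rot: [0.993, -0.122, 0.002, 0.0]
contact_force: [-6.7, 3.9, 25.4]
opening: 0.268
```

It stopped dead at 0.2088 (predicted 0.2094) with 25 N on the rod. Lifting out.

{"method": "step_arm", "body": {
  "targets": [
    [[0.1, 0, 0, -0.2, 0], [0.1, 0, 0, -0.2, 0], [0.1, 0, 0, -0.4, 0], [0.1, 0, 0, -0.5, 0], [0.1, 0, 0, -0.5, 0], [0.1, 0, 0, -0.5, 0], [0.1, 0, 0, -0.4, 0], [0.1, 0, 0, 0, 0]]
  ]
}}

```text
time: 27.73
eef_pos: [0.5502, -0.0301, 0.3123]
tcp_rot: [0.993, -0.122, 0.002, 0.001]
contact_force: [0.8, -0.1, -0.3]
opening: 0.264
```

Run:
```python
from h import *
delta((.4883,-.2747,.31),-14)
s=grab("side");crop(s,240,110,340,230,5,"pics/s26.png"); c=grab("wrist"); crop(c,210,160,350,280,5.5,"pics/w26.png");print(proj(c,(.549,-.0295,.18)),proj(s,(.549,-.0295,.18)))
```

```text
t 27.7333 tcp [ 0.5502 -0.0301  0.3123] yaw -14.0 F [ 0.8 -0.1 -0.3] op 0.264 q [-0.24 -0.04  1.79 -0.    1.39  1.58]
turn units -0.0
now units [-0.02  6.31  0.06]
after units [-0.02  6.31  0.06]
[280.19985483 198.41687886] [284.33578956 190.2767952 ]
```

View pics/s26.png

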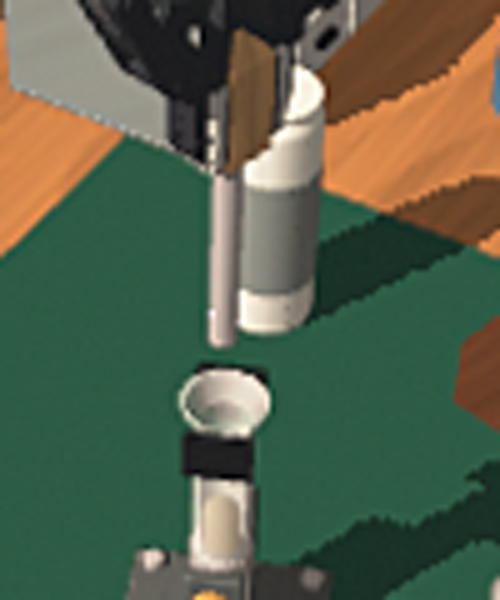

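View pics/w26.png

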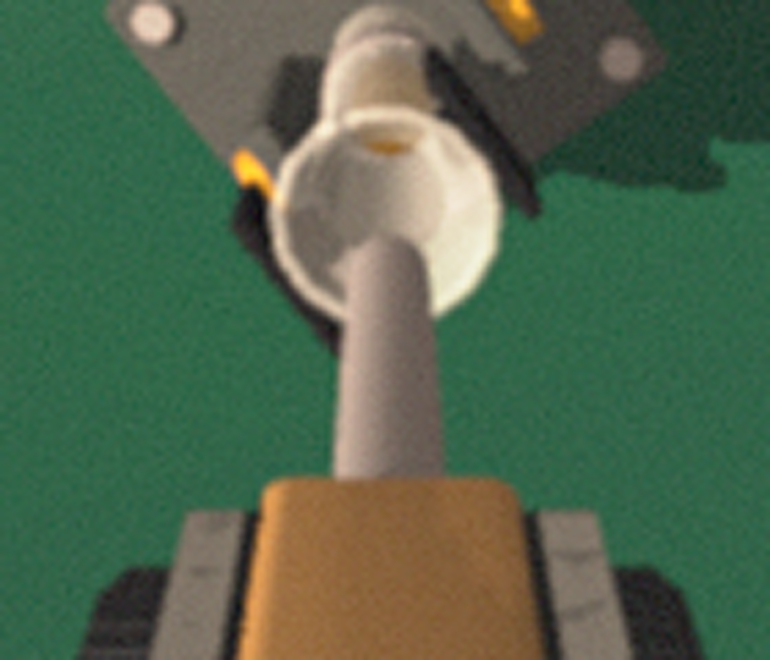

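The tube is still upright, the brass slug is deep and the rod has not slipped. Returning to the rod stand.

{"method": "step_arm", "body": {
  "targets": [
    [[0.1, 0, 0.5, 0, 0], [0.1, 0, 0.8, 0, 0], [0.1, 0, 0.8, 0, 0], [0.1, 0, 0.8, 0, 0], [0.1, 0, 0.8, 0, 0], [0.1, 0, 0.8, 0, 0], [0.1, 0, 0.8, 0, 0], [0.1, 0, 0.7, 0, 0], [0.1, 0, 0.3, 0, 0], [0.1, 0, 0, 0, 0]]
  ]
}}

```text
time: 28.67
eef_pos: [0.4867, -0.2757, 0.3067]
tcp_rot: [0.992, -0.124, -0.002, -0.001]
contact_force: [0.6, -0.7, -1.3]
opening: 0.27
```

{"method": "step_arm", "body": {
  "targets": [
    [[0.1, 0, 0, 0.6, 0], [0.1, 0, 0, 0.8, 0], [0.1, 0, 0, 0.8, 0], [0.1, 0, 0, 0.8, 0], [0.1, 0, 0, 0.3, 0], [0.1, 0, 0, 0, 0], [0.1, 0, 0, 0, 0]]
  ]
}}

```text
time: 29.25
eef_pos: [0.4884, -0.273, 0.1774]
tcp_rot: [0.993, -0.121, -0.001, -0.0]
contact_force: [0.1, -0.2, -1.2]
opening: 0.268
```

Run:
```python
from h import *
delta((.4883,-.2747,.155),-14)
c=grab("wrist"); crop(c,210,140,350,260,5.5,"pics/w27.png");s=grab("side");crop(s,300,120,400,220,6,"pics/s27.png");T=get_state()["eef_pos"]
print("hole",proj(c,(.4873,-.273,.045)),"tip",proj(c,T-[0,0,.0984]))
```

```text
t 29.25 tcp [ 0.4884 -0.273   0.1774] yaw -13.9 F [ 0.1 -0.2 -1.2] op 0.268 q [-0.69  0.09  1.91  0.    1.15  1.12]
turn units 0.01
now units [0.01 0.04 0.56]
after units [0.01 0.04 0.56]
hole [281.05133699 197.78409128] tip [282.11270734 207.3899487 ]
```

View pics/w27.png

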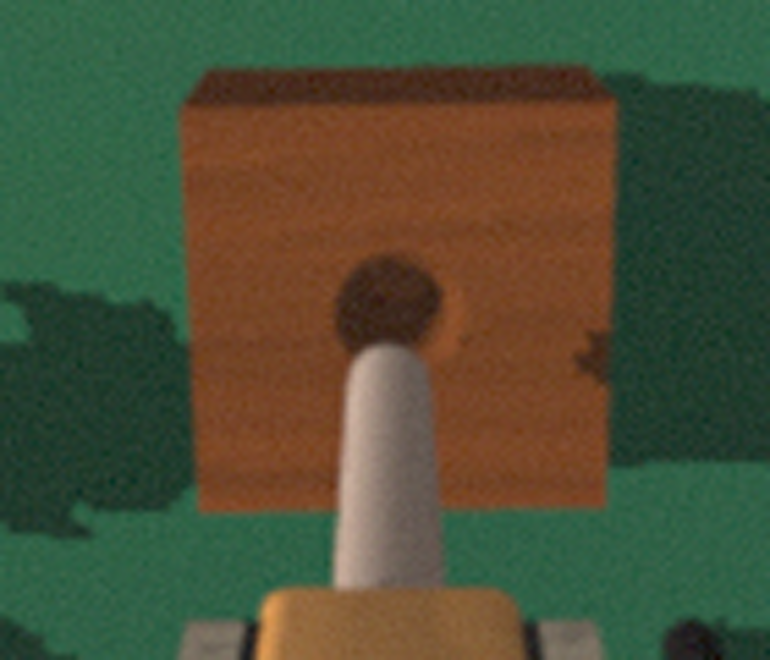

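View pics/s27.png

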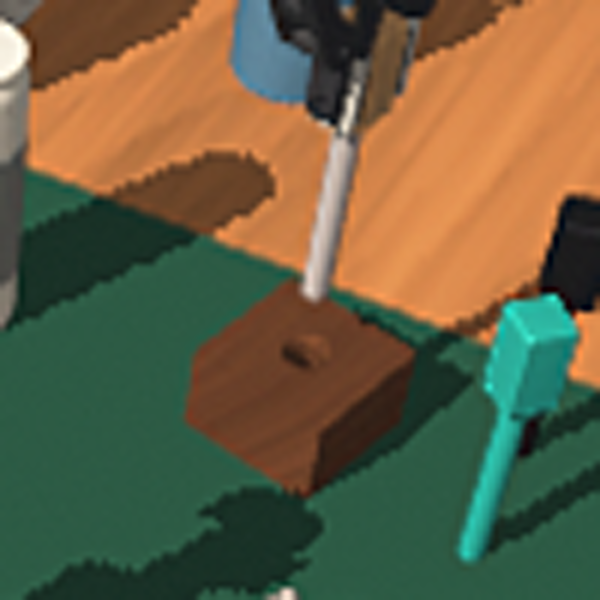

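The hole centre is at (282.3,197.6) and the tip is about 1.3 mm to its left, so I'll shift +0.04 in y and descend.

{"method": "step_arm", "body": {
  "targets": [
    [[0.1, 0.0, 0.04, 0.2, 0], [0.1, 0, 0, 0.3, 0], [0.1, 0, 0, 0.2, 0], [0.1, 0, 0, 0, 0], [0.1, 0, 0, 0, 0], [0.1, 0, 0, 0, 0]]
  ]
}}

```text
time: 29.85
eef_pos: [0.4879, -0.2755, 0.1496]
tcp_rot: [0.993, -0.122, -0.0, -0.0]
contact_force: [0.3, -0.1, -1.5]
opening: 0.266
```

Run:
```python
from h import *
delta((.4883,-.2747,.1054),-14)
c=grab("wrist"); crop(c,210,150,350,270,5.5,"pics/w28.png")
```

```text
t 29.85 tcp [ 0.4879 -0.2755  0.1496] yaw -14.0 F [ 0.3 -0.1 -1.5] op 0.266 q [-0.7   0.12  1.93  0.    1.09  1.12]
turn units -0.0
now units [ 0.01 -0.02  1.11]
after units [ 0.01 -0.02  1.11]
```

View pics/w28.png

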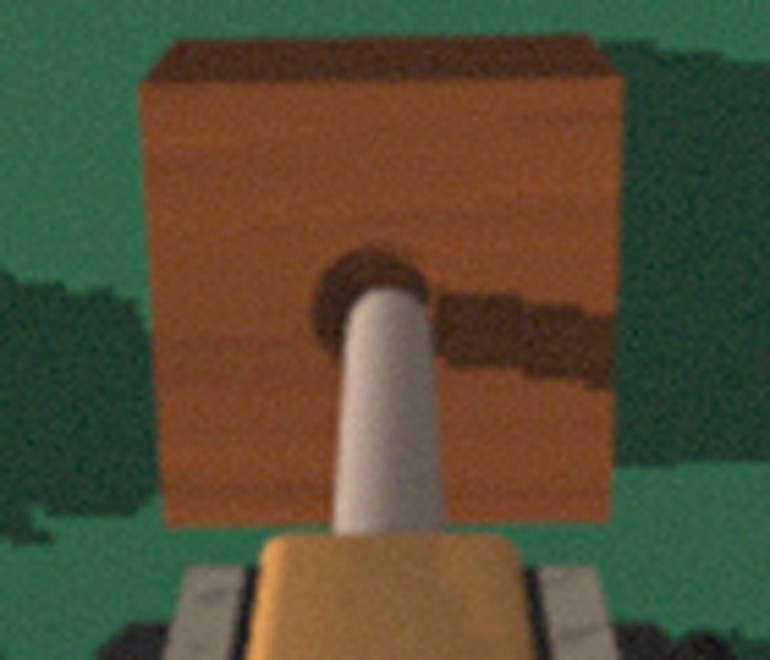

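The tip is centred over the hole within about 0.7 mm. Inserting slowly.

{"method": "step_arm", "body": {
  "targets": [
    [[0.1, 0.01, -0.02, 0.15, 0], [0.1, 0, 0, 0.15, 0], [0.1, 0, 0, 0.15, 0], [0.1, 0, 0, 0, 0]]
  ]
}}

```text
time: 30.23
eef_pos: [0.4875, -0.2739, 0.1297]
tcp_rot: [0.993, -0.122, -0.001, -0.001]
contact_force: [0.8, 0.4, -2.6]
opening: 0.27
```

{"method": "step_arm", "body": {
  "targets": [
    [[0.1, 0, 0, 0.15, 0], [0.1, 0, 0, 0.15, 0], [0.1, 0, 0, 0.15, 0], [0.1, 0, 0, 0.12, 0], [0.1, 0, 0, 0, 0], [0.1, 0, 0, 0, 0]]
  ]
}}

```text
time: 30.73
eef_pos: [0.4883, -0.2745, 0.1084]
tcp_rot: [0.993, -0.122, -0.0, -0.0]
contact_force: [0.7, 0.0, -1.4]
opening: 0.268
```

Run:
```python
from h import *
delta((.4883,-.2747,.1054),-14)
```

```text
t 30.7333 tcp [ 0.4883 -0.2745  0.1084] yaw -14.0 F [ 0.7  0.  -1.4] op 0.268 q [-0.69  0.17  1.95  0.    1.02  1.12]
turn units 0.0
now units [0.   0.   0.07]
after units [0.   0.   0.07]
```

Now 2–3 mm above the floor. Lowering the rest, then releasing.

{"method": "step_arm", "body": {
  "targets": [
    [[0.1, 0, 0, 0.06, 0], [0.1, 0, 0, 0, 0], [0.1, 0, 0, 0, 0], [0.4, 0, 0, 0, 0], [0.7, 0, 0, 0, 0], [0.7, 0, 0, 0, 0], [0.7, 0, 0, 0, 0], [0.7, 0, 0, 0, 0], [0.7, 0, 0, 0, 0]]
  ]
}}

```text
time: 31.48
eef_pos: [0.4886, -0.2748, 0.1067]
tcp_rot: [0.993, -0.122, 0.0, 0.0]
contact_force: [0.6, 0.0, 0.2]
opening: 0.695
```

{"method": "step_arm", "body": {
  "targets": [
    [[0.7, 0, 0, -0.3, 0], [0.7, 0, 0, -0.6, 0], [0.7, 0, 0, -0.8, 0], [0.7, 0, 0, -0.8, 0], [0.7, 0, 0, -0.8, 0], [0.7, 0, 0, -0.5, 0], [0.7, 0, 0, 0, 0], [0.7, 0, 0, 0, 0]]
  ]
}}

```text
time: 32.15
eef_pos: [0.4891, -0.2752, 0.261]
tcp_rot: [0.993, -0.122, 0.002, 0.001]
contact_force: [-0.2, 0.5, -0.6]
opening: 0.7
```

Run:
```python
from h import *
delta((.4883,-.2747,.1054),-14)
c=grab("wrist","pics/w29.png"); s=grab("side"); crop(s,230,140,430,270,4,"pics/s29.png"); crop(s,250,150,330,240,6.5,"pics/s29b.png"); t=grab("top","pics/t29.png")
a=np.radians(23)
for th in (-.06,0,.06):
  q=np.array([.549,-.0295,.08])+.1*np.array([np.sin(th)*np.cos(a),np.sin(th)*np.sin(a),np.cos(th)]); print(th,proj(s,q),proj(t,q))
w=t["W"][215:255,380:430]; k=w[...,2]>.138; p=w[k]; print(k.sum(), p.mean(0) if len(p) else 0, np.percentile(p[:,2],50) if len(p) else 0)
```

```text
t 32.15 tcp [ 0.4891 -0.2752  0.261 ] yaw -14.0 F [-0.2  0.5 -0.6] op 0.7 q [-0.69  0.01  1.83 -0.    1.3   1.12]
turn units 0.0
now units [-0.02 -0.01  3.89]
after units [-0.02 -0.01  3.89]
-0.06 [287.1724616  190.65776277] [293.77845046 209.11663309]
0 [284.33578956 190.2767952 ] [292.61251596 206.43485798]
0.06 [281.49983812 190.01726852] [291.44251833 203.7768801 ]
1032 [ 0.47736234 -0.20473234  0.4322634 ] 0.49677350626734235
```

View pics/s29.png

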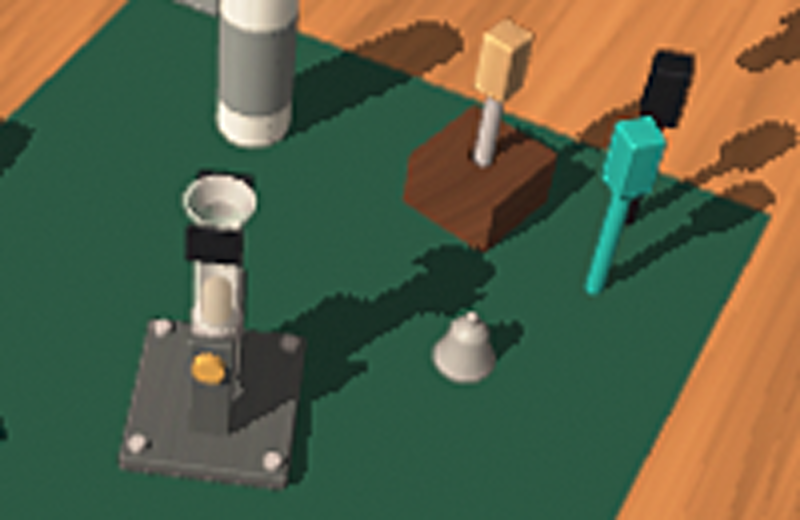

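View pics/w29.png

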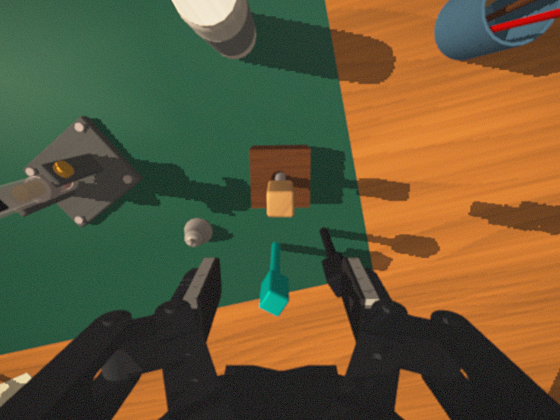

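View pics/s29b.png

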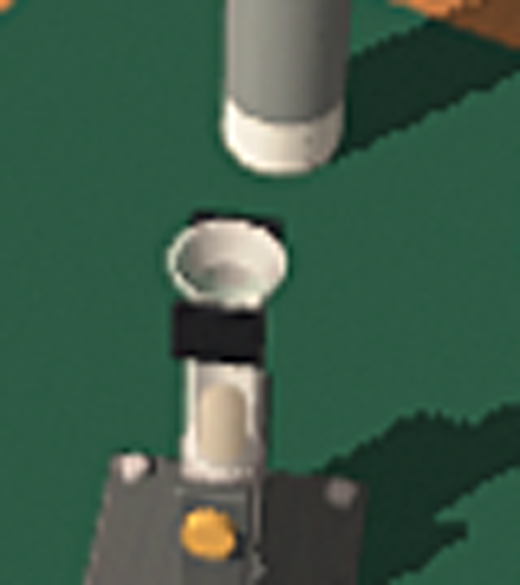

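View pics/t29.png

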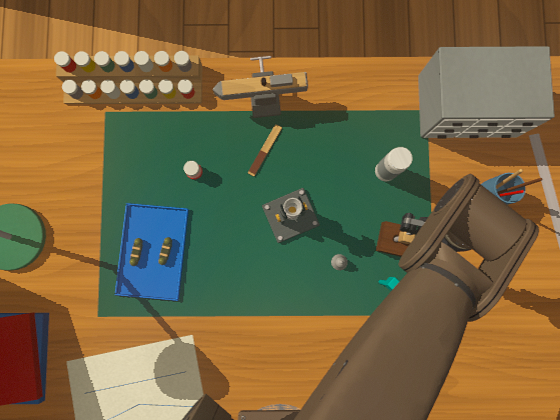

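The rod stands exactly as at the start (handle at (503,60) in the crop). The side rim at (284.6,190) gives a lean of about 0, and the bystanders are in place. Handing in.

```bash
python3 -c "
from plant import *
print(sign_off()); print(get_state()['time'])"
```

```text
the job is handed in; nothing more can be done
None
the job is handed in; nothing more can be done
```

The job is handed in at about 32 s of the 72 s allowed. `sign_off()` gave no verdict, so the results below come from my own camera and force checks.

- **Tube:** I pinched the cheeks, swung the tube up, corrected it twice from the wrist images and let go. It held, and the final side view puts its lean at about 0 rad; the top view agreed to about 0.02 rad by eye.
- **Slugs and plug:** I dropped in the steel slug, then the brass one, and rammed them with the rod until the stack stopped dead. The tool ended at 0.2088 m against a predicted 0.2094 m, and I pressed with about 25 N.
- **Rod:** It is back upright in its stand, and the side view looks the same as before I took it. The gripper is open and clear above it.
- **Bystanders:** They look unmoved in the final pictures.

**Checks that disagreed or failed:**
- **Steel slug grip:** the wrist and side cameras disagreed by 2–3 mm on how it sat in the grip. It still dropped cleanly.
- **Rod height:** the final depth check from the top camera failed because the arm was in the way, so I judged the rod by the side and wrist pictures and the insertion depth.
- **Plug depth:** I could not see the plug at the bottom, so its depth rests on the hard stop and the force reading.

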